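# Rack the trivet in the sloping drainer

## Robot

A 7-joint arm with a two-finger parallel gripper is mounted at the origin on the work surface. World frame = base frame: x ahead of the robot, y to its left, z up, the work surface at z = 0. Lengths are in m, angles in rad, forces in N, time in s.
With the tool pointing down it reaches from about 0.4 to 0.85 m from the base axis. Payload 4.5 kg.
Tool frame: the origin (TCP) lies at the very end of the fingers, on their centre line; the grasp point (between the pads) lies 19 mm behind it; z points along the fingers, y is the direction in which the jaws open and shut (so a half turn about z gives the same grasp; the last joint's range is limited). The gripper opens to 85 mm and grips with 20 to 120 N. Pads are 22 mm wide; open, the fingers measure 114 mm over their backs; the gripper's body (76 mm by 85 mm) begins 54 mm behind the grasp point. The pads swing forward as they close: fully open they stand 13 mm farther back than shut.
Start: joints at [1.305, 0.689, -0.195, 1.565, 0.157, 0.902, -0.215], TCP at [0.185, -0.597, 0.231] pointing down, gripper open.
Joint ranges: [-3.01, 3.01], [-0.46, 2.08], [-1.47, 1.51], [0.13, 2.56], [-1, 4.14], [0.04, 2.09], [-2.66, 2.66]. Speed limits (rad/s): [2.57, 2.57, 3.14, 3.14, 3.14, 3.14, 3.14].

## Interface

Orientations are given as a rotation vector (axis times angle).
In Python, from cell import r, vision, order gives the robot as it stands.
- The arm moves only by the tool drive_tool, never from a script. Its argument "motion" is a list that holds one entry, the list of rows, each a list of 7 numbers: the turn, a rotation vector about the tool's x, y, z in degrees, then the shift along the tool's x, y, z in cm, then the opening in per cent of the stroke, from 0 (shut) to 100 (fully open). In form: [[[rx, ry, rz, tx, ty, tz, gripper], ...]]. A call has 1 to 5 rows; each row is the pose to reach, as a shift and turn from the pose measured when the call began, along the tool's axes at that moment; what a row does not reach only later rows make up. A row lasts 1/12 s, in which the tool goes at most 41.7 mm and 7.16 degrees, less where a joint would pass 70% of its speed; a pose out of reach is approached as far as the arm can. A call with a gripper value outside its range is refused whole. The fingers move at their own pace and stop on an object; "newtons" is the grip in N (left out, the last holds). Time passes only in rows, so rows that repeat a pose let the fingers close. It gives the time, the measured TCP pose, the force and the opening at its end, in the units of the state.
- r.observe(): the state, without advancing time (a new reading comes with each control period).
- vision.get_image(name): name is "side" or "top" or "wrist"; returns (picture, depth): 384x512x3 uint8, blue, green, red; 384x512 float32, m along the optical axis (not along the pixel's ray), 0 where there is no reading.
- vision.calibration(name): a dict with "camera_matrix" (3x3 intrinsics, pixels), "world_from_camera" (4x4, takes a point from camera to world coordinates); the wrist camera has in their place "mount" (4x4, takes a point from camera to tool coordinates, whose origin is the TCP and whose axes are the flange's). Camera axes: x right, y down, z forward; pixel columns grow to the right and rows downward; lengths in m; the calibration is good to about 2 mm. The wrist camera is an equidistant fisheye: a pixel r from the principal point sees the ray r / f radians off the axis. A picture is of the moment at which its call begins: read the wrist's pose just before it. calibration takes no time and is no camera call.
- order.sign_off(): hands the job in, once; it reports no verdict.
The state is a dict: "time_s": time; "qpos": joint angles; "joint_velocities": joint speeds; "tau": joint torques, N m; "ee_pos": TCP position; "orientation": TCP orientation; "wrist_force": force on the tool from outside, world axes, zero at the start; "wrist_torque": the same for the moment, N m; "finger_gap": finger opening in m.
Only numpy, scipy, OpenCV 4.12 (cv2) and the standard library are available. Lean on these libraries where they do the work, as an engineer would, in place of code of your own. Each camera call takes 0.05 s, during which the arm holds its last target.

## Task

Pick the cast-iron trivet up by its lifting bar, set it down gently and squarely on the sloping drainer a few centimetres short of the drainer's low corner, and let go so that it slides down by itself until it sits home against both ledges. Then push the drainer's keeper bar down the slope by its tab until it bears on the trivet, press it there for a moment with a light push of about 10 N and no harder, and leave everything else on the counter undisturbed.

Things in the scene. Friction and masses are not known exactly. Their poses are not given: they have to be found in the camera images.
- trivet_bar (a point): Centre of the lifting bar of the dark cast-iron trivet. Bar: 62 mm along x, 12 mm thick along y, 16 mm high; it stands on two 12 mm posts (25 mm either side along x) over the middle of the plate. The trivet's flat underside is 34 mm below this point, the bar's top 8 mm above it. z: the trivet's upward normal.
- trivet: The trivet: slotted square cast-iron plate, 90 x 90 mm and 10 mm thick, with the lifting bar on top; 0.36 to 0.59 kg. Origin at the centre of its underside; same axes as its bar. On the drainer the bar may run either up the slope or along the lower ledge.
- stand: The drainer: a fixed steel stand with a sloping polished steel tray, two aluminium ledges along its low edges and a sliding keeper bar; all belong to this body. Origin on the counter, 32 mm straight below the tray's low corner; z up; x level, under the lower ledge, to its higher end; the slope falls towards +y and, less, towards -x.
- corner (a point): Low inside corner, where tray floor, lower ledge and side ledge meet. x: along the lower ledge, rising 0.26 rad. y: level, across the lower ledge, downhill. z completes it. The floor is turned about x by a slope angle a, NOT measured, 0.28 to 0.42 rad, fixed in a run. A spot u along the ledge, v up the slope, h off the floor is at x = u, y = -v cos a + h sin a, z = v sin a + h cos a.
- ledge_end (a point): High end of the lower ledge's foot (u = 150 mm, v = 0, h = 0; see the corner); stand's axes. Tray floor: u 0 to 150 mm, v 0 to 235 mm. Ledges 6 mm thick, 14 mm high: the lower one along v = 0, the side one along u = 0. Floor and ledges are wet and slippery (friction about 0.12): the trivet, let go flat and square anywhere on the floor, slides to both ledges.
- stop_line (a point): Foot of the lower ledge below the middle of a trivet that is home (u = 45 mm, v = 0, h = 0); stand's axes. Home: the trivet flat on the floor with its sides on both ledges, so the middle of its underside is at u = v = 45 mm.
- keeper (a joint): Travel down the slope (m) of the keeper, a dark bar across the tray (u 5 to 145 mm, 24 mm deep, top at h = 14 mm). 0 = fully up; its lower face is at v = 175 mm less travel and meets a trivet at home at 0.085. On it an upright tab, to be pushed, not pinched: 30 mm along u about u = 105 mm, 10 mm along v about v = 187 mm less travel, give or take 9 mm (not measured), top at h = 54 mm. Drags with about 3 N.
- dish: Bystander, not to be disturbed: small glazed dipping dish, 76 mm across, 26 mm high, standing about 120 mm from the trivet's centre, off one end of its lifting bar.
- cruet: Bystander, not to be disturbed: closed empty glass cruet, 68 mm across, 144 mm high.
- spatula: Bystander, not to be disturbed: steel spatula with a wooden handle, 300 mm long, lying flat (origin near its middle).
- jar: Bystander, not to be disturbed: amber glass jar with a steel cap, 64 mm across, 85 mm high.
- bowl: Bystander, not to be disturbed: white rice bowl, 124 mm across, 55 mm high.
- spoon: Bystander, not to be disturbed: steel spoon, 200 mm long, lying flat (origin near its middle).
- wok_ring: Bystander, not to be disturbed: steel wok ring, 210 mm across, 45 mm high.
Things that resemble listed ones, but are neither listed nor needed, are in the scene too. Of the things like the trivet, leave any that is green or pink; of the rest the larger one is meant.

How it is judged:
On the way, in this order (a step that is already met when the one before it is completed fails the run):
1. the trivet touches down on the drainer still short of both ledges (contact force between trivet and stand above 0.3 N and x of trivet_bar in the frame of corner above 0.051 m and distance between trivet_bar and corner above 0.085 m), for 0.02 s.
2. it has slid home against both ledges, the keeper still up-slope and no finger on the trivet (x of trivet_bar in the frame of corner between 0.042 and 0.0485 m and distance between trivet_bar and corner between 0.068 and 0.0745 m and angle between trivet_bar's own z axis and vertical between 0.3 and 0.58 rad and (angle between the x axis of trivet_bar and the x axis of corner, either way round below 0.06 rad or angle between the y axis of trivet_bar and the x axis of corner, either way round below 0.06 rad) and contact force between the fingers and trivet below 0.05 N and value of joint keeper below 0.06 m), for 0.2 s.
3. the keeper bears on the trivet, pushed there with at least 6.5 N (x of trivet_bar in the frame of corner between 0.042 and 0.0485 m and distance between trivet_bar and corner between 0.068 and 0.0745 m and angle between trivet_bar's own z axis and vertical between 0.3 and 0.58 rad and (angle between the x axis of trivet_bar and the x axis of corner, either way round below 0.06 rad or angle between the y axis of trivet_bar and the x axis of corner, either way round below 0.06 rad) and contact force between the fingers and stand above 6.5 N and value of joint keeper above 0.0825 m), for 0.2 s.
At the end, for the whole second after the job is handed in: The trivet lies flat and square (within 0.06 rad) in the drainer's low corner, within about 3 mm of both ledges, at rest and let go, and the keeper bar is within 2.5 mm of it (travel 0.0825 to 0.0875) (x of trivet_bar in the frame of corner between 0.042 and 0.0485 m and distance between trivet_bar and corner between 0.068 and 0.0745 m and angle between trivet_bar's own z axis and vertical between 0.3 and 0.58 rad and (angle between the x axis of trivet_bar and the x axis of corner, either way round below 0.06 rad or angle between the y axis of trivet_bar and the x axis of corner, either way round below 0.06 rad) and contact force between the fingers and trivet below 0.05 N and value of joint keeper between 0.0825 and 0.0875 m and linear speed of trivet below 0.01 m/s); the robot touches nothing.
It fails at once if the trivet is dropped or thrown (faster than 0.9 m/s) (linear speed of trivet above 0.9 m/s).
It fails at once if the trivet is banged or pressed on the drainer with more than 90 N while gripped (contact force between trivet and stand above 90 N and contact force between the fingers and trivet above 6 N).
It fails at once if the trivet is brought home in the fingers (gripped or pushed with over 3 N within about 5 mm of home) instead of sliding there by itself (contact force between trivet and stand above 0.3 N and contact force between the fingers and trivet above 3 N and distance between trivet_bar and corner below 0.078 m and x of trivet_bar in the frame of corner below 0.05 m).
It fails at once if the fingers push the drainer or its keeper with more than 16 N (contact force between the fingers and stand above 16 N).
It fails at once if a bystander is moved by more than 20 mm (distance of any of dish, cruet, spatula, jar, bowl, spoon, wok_ring from where it was at the start of the episode above 0.02 m).
It also fails if it takes over 69 s, if anything falls off the work surface, if the arm or the gripper's body presses on something with over 40 N, if the wrist force passes 120 N, or if a joint passes its speed limit or range.

## Working session

There is one attempt and no reset: what is moved stays moved. The work goes in short steps, Python scripts to look and compute and a tool call to move; the robot and the scene stay as the last step left them, time stands still between calls to the robot, and variables do not carry over. Pictures are saved under pics/ and viewed, and the job is handed in when it is done.

Besides the shell and the picture viewer there is one more tool, called after "Request:" in YAML: its name, and indented under it one key for each argument. drive_tool: Moves the arm, as the interface text tells. Its arguments: {"type":"object","properties":{"motion":{"type":"array","items":{"type":"array","items":{"type":"array","items":{"type":"number"}}}},"newtons":{"type":"number"}},"required":["motion"]}

```bash
ls; mkdir -p pics; python3 - <<'E'
from cell import r, vision, order
import cv2, numpy as np
s=r.observe(); print({k:np.round(v,3).tolist() for k,v in s.items()})
for n in ("side","top","wrist"):
    im,d=vision.get_image(n); cv2.imwrite(f"pics/{n}0.png",im); np.save(f"pics/{n}0.npy",d)
    print(n,{k:np.round(v,4).tolist() for k,v in vision.calibration(n).items()})
E
```

```text
pics
{'time_s': 0.0, 'qpos': [1.305, 0.69, -0.195, 1.566, 0.157, 0.902, -0.215], 'joint_velocities': [-0.0, -0.0, 0.0, 0.0, -0.001, 0.0, 0.0], 'tau': [0.001, -53.96, -1.267, -15.854, 0.009, 0.01, -0.0], 'ee_pos': [0.184, -0.597, 0.23], 'orientation': [-3.105, -0.469, 0.001], 'wrist_force': [0.511, -0.412, -0.292], 'wrist_torque': [-0.003, 0.002, 0.04], 'finger_gap': 0.085}
side {'camera_matrix': [[423.8416, 0.0, 260.6418], [0.0, 423.8416, 188.141], [0.0, 0.0, 1.0]], 'world_from_camera': [[-0.9858, -0.0726, 0.1514, 0.3028], [-0.1672, 0.5064, -0.846, 1.2844], [-0.0152, -0.8593, -0.5113, 0.8426], [0.0, 0.0, 0.0, 1.0]]}
top {'camera_matrix': [[350.9508, 0.0, 254.8696], [0.0, 350.9508, 192.4198], [0.0, 0.0, 1.0]], 'world_from_camera': [[-0.009, -0.9858, 0.1679, 0.3553], [-1.0, 0.0093, 0.0007, -0.0207], [-0.0023, -0.1679, -0.9858, 1.2361], [0.0, 0.0, 0.0, 1.0]]}
wrist {'camera_matrix': [[297.3186, 0.0, 257.2547], [0.0, 297.3186, 194.2748], [0.0, 0.0, 1.0]], 'mount': [[-0.0005, -0.9612, -0.276, 0.0702], [1.0, -0.0005, 0.0, -0.0007], [-0.0002, -0.276, 0.9612, -0.1428], [0.0, 0.0, 0.0, 1.0]]}
```

View pics/top0.png

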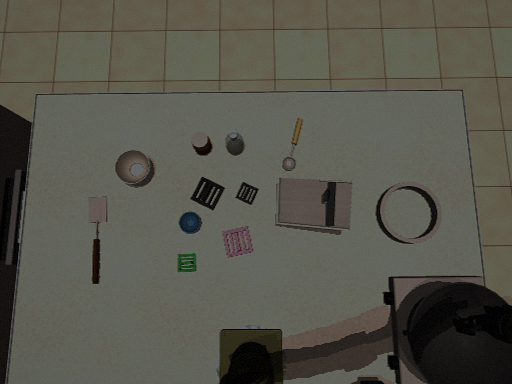

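View pics/side0.png

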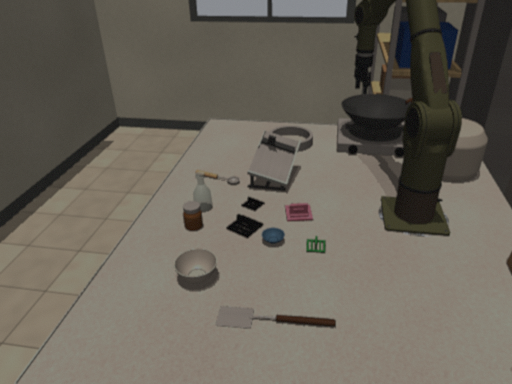

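View pics/wrist0.png

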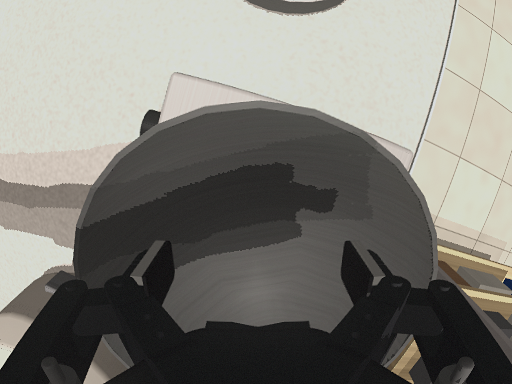

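```bash
python3 - <<'E'
import cv2, numpy as np
a=cv2.imread("pics/top0.png")
c=cv2.resize(a[165:275,165:265],None,fx=5,fy=5,interpolation=cv2.INTER_CUBIC); 
c=np.clip(c.astype(float)*1.3,0,255).astype(np.uint8)
c2=cv2.resize(a[165:245,265:360],None,fx=5,fy=5,interpolation=cv2.INTER_CUBIC)
cv2.imwrite("pics/c1.png",c); cv2.imwrite("pics/c2.png",c2)
s=cv2.imread("pics/side0.png")
cv2.imwrite("pics/c3.png",cv2.resize(s[120:260,170:330],None,fx=5,fy=4.2,interpolation=cv2.INTER_CUBIC))
E
```

```text
(no output)
```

View pics/c1.png

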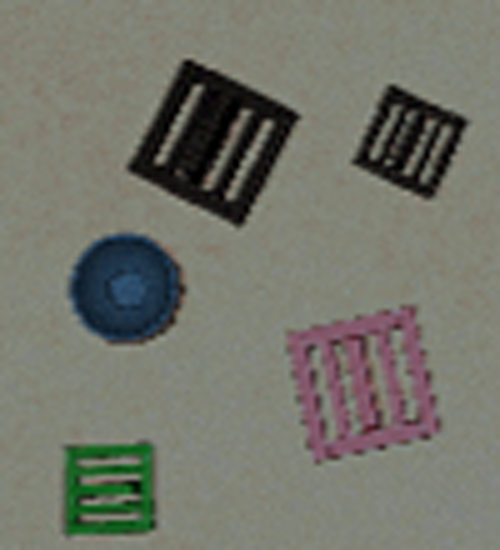

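View pics/c2.png

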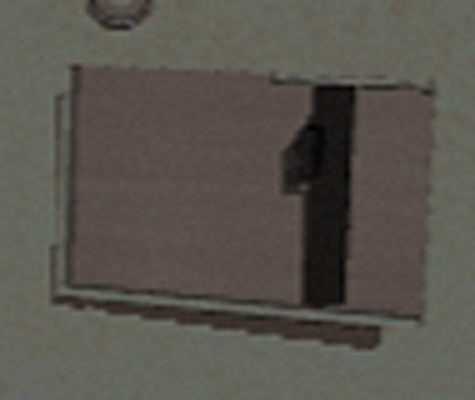

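View pics/c3.png

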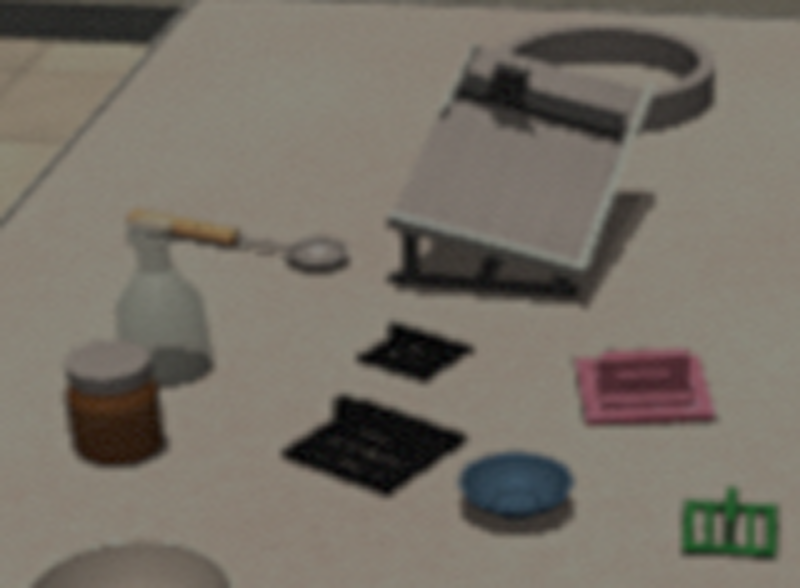

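```bash
cat > h.py <<'E'
import numpy as np, cv2
from scipy.spatial.transform import Rotation as R
from cell import r, vision, order
def cal(n):
    c=vision.calibration(n); return np.array(c["camera_matrix"]), np.array(c["world_from_camera"])
def ray(n,uv):
    K,T=cal(n); uv=np.atleast_2d(uv).astype(float)
    d=np.c_[(uv-[K[0,2],K[1,2]])/K[0,0],np.ones(len(uv))]
    return T[:3,3], d@T[:3,:3].T
def onz(n,uv,z):
    o,d=ray(n,uv); return o+d*((z-o[2])/d[:,2])[:,None]
def onplane(n,uv,p,nn):
    o,d=ray(n,uv); return o+d*(((p-o)@nn)/(d@nn))[:,None]
def dep(n,D):
    v,u=np.mgrid[:D.shape[0],:D.shape[1]]
    o,d=ray(n,np.c_[u.ravel(),v.ravel()])
    return (o+d*D.ravel()[:,None]).reshape(D.shape+(3,))
def proj(n,P):
    K,T=cal(n); q=(np.atleast_2d(P)-T[:3,3])@T[:3,:3]
    return q[:,:2]/q[:,2:]*K[0,0]+[K[0,2],K[1,2]]
def tcp():
    s=r.observe(); return np.array(s["ee_pos"]),R.from_rotvec(s["orientation"]),s
def move(Pt,Rt):
    "shift (cm) and turn (deg) in the tool axes to reach pose"
    p,q,s=tcp(); return np.round((q.inv()*Rt).as_rotvec(degrees=True),2), np.round(q.inv().apply(np.array(Pt)-p)*100,2), s["time_s"]
def st():
    p,q,s=tcp(); print("t",round(s["time_s"],2),"p",p.round(4),"R",np.round(q.as_matrix(),3).tolist(),"F",np.round(s["wrist_force"],2),"gap",round(float(s["finger_gap"]),4))
E
python3 - <<'E'
from h import *
a=cv2.imread("pics/top0.png"); D=np.load("pics/top0.npy"); P=dep("top",D)
g=a.max(2)
m=(g<60).astype(np.uint8); m[:165]=0;m[215:]=0;m[:,:180]=0;m[:,262:]=0
for c in cv2.findContours(cv2.morphologyEx(m,cv2.MORPH_CLOSE,np.ones((9,9))),0,2)[0]:
    if cv2.contourArea(c)<50: continue
    rc=cv2.minAreaRect(c); b=cv2.boxPoints(rc); w=onz("top",b,0.01)
    print(rc,"\n",w.round(4).tolist(), np.linalg.norm(np.diff(w,axis=0),axis=1).round(4), w.mean(0).round(4))
# bar: high points
reg=P[165:215,180:235]; hi=(reg[...,2]>0.028)&(m[165:215,180:235]>0)
print("table z",np.median(P[240:260,130:160,2]),"bar n",hi.sum(), np.median(reg[hi][:,2]))
ys,xs=np.nonzero(hi); print(cv2.minAreaRect(np.c_[xs+180,ys+165].astype(np.float32)))
q=reg[hi]; print(q.mean(0), np.linalg.svd(q[:,:2]-q[:,:2].mean(0),full_matrices=False)[2][0])
# dish
hsv=cv2.cvtColor(a,cv2.COLOR_BGR2HSV); 
mb=cv2.inRange(hsv,(95,100,30),(125,255,255)); mb[:200]=0;mb[245:]=0;mb[:,:170]=0;mb[:,215:]=0
ys,xs=np.nonzero(mb); print("dish",onz("top",[[xs.mean(),ys.mean()]],0.015),len(xs))
# tray plane
r_=P[185:220,285:322].reshape(-1,3); r_=r_[np.isfinite(r_).all(1)]
A=np.c_[r_[:,:2],np.ones(len(r_))]
k=np.ones(len(r_),bool)
for i in range(5):
    c=np.linalg.lstsq(A[k],r_[k,2],rcond=None)[0]; e=r_[:,2]-A@c; k=abs(e)<2.5*e[k].std()
n=np.array([-c[0],-c[1],1]); n/=np.linalg.norm(n); print("plane",c,"n",n,e[k].std(),len(r_))
E
```

```text
((246.79791259765625, 193.0445098876953), (17.214202880859375, 17.79352569580078), 24.443954467773438) 
 [[0.5463, 0.0496, 0.01], [0.6045, 0.0234, 0.01], [0.5781, -0.0322, 0.01], [0.5204, -0.0056, 0.01]] [0.0638 0.0615 0.0636] [0.5623 0.0088 0.01  ]
((207.3000030517578, 192.89999389648438), (25.491172790527344, 25.491172790527344), 26.56505012512207) 
 [[0.5442, 0.209, 0.01], [0.6262, 0.17, 0.01], [0.584, 0.0883, 0.01], [0.5029, 0.1279, 0.01]] [0.0908 0.092  0.0903] [0.5643 0.1488 0.01  ]
table z 0.0005676703815054029 bar n 75 0.0423242824831076
((198.6182861328125, 198.9857940673828), (8.48100471496582, 37.63094711303711), 38.1572265625)
[0.55563237 0.14692749 0.07321413] [-0.82701359 -0.56218193]
dish [[0.46084134 0.20883266 0.015     ]] 344
plane [ 0.25102185 -0.40775818 -0.12296771] n [-0.22640517  0.36777102  0.90193413] 0.002404835639276959 1295
```

```bash
python3 - <<'E'
from h import *
a=cv2.imread("pics/top0.png"); D=np.load("pics/top0.npy"); P=dep("top",D)
m=(a.max(2)<60)
reg=P[165:215,180:235]; hi=(reg[...,2]>0.03)&(reg[...,2]<.05)&m[165:215,180:235]
q=reg[hi]; print(hi.sum(),q.mean(0),q[:,2].min(),q[:,2].max())
ys,xs=np.nonzero(hi);rc=cv2.minAreaRect(np.c_[xs+180,ys+165].astype(np.float32));print(rc,onz("top",cv2.boxPoints(rc),.042).round(4).tolist(),onz("top",[rc[0]],.042))
n=np.array([-.2264,.3678,.9019]); c=[.25102,-.40776,-.12297]
p0=np.array([0.5,-.2,.5*c[0]-.2*c[1]+c[2]])
for nm,(x,y) in dict(corner=(68,290),lend=(75,65),hi_end=(430,85),side_hi=(420,320)).items():
    px=[[x/5+265,y/5+165]]; print(nm,px,onplane("top",px,p0,n).round(4), "D", P[int(px[0][1]),int(px[0][0])])
h=P[...,2]-(P[...,0]*c[0]+P[...,1]*c[1]+c[2])
h*=n[2]
np.set_printoptions(linewidth=250)
print((h[178:232:2,272:354:3]*1000).round().astype(int))
E
```

```text
70 [0.5632406  0.14995879 0.04186708] 0.032415423421633616 0.04799002816032827
((205.6999969482422, 191.60000610351562), (3.5777084827423096, 17.441329956054688), 26.56505012512207) [[0.5389, 0.1685, 0.042], [0.5934, 0.1424, 0.042], [0.5876, 0.1312, 0.042], [0.5332, 0.1574, 0.042]] [[0.56318289 0.14995977 0.042     ]]
corner [[278.6, 223.0]] [[ 0.4533 -0.1003  0.0317]] D [ 0.45206004 -0.09721256  0.04716719]
lend [[280.0, 178.0]] [[ 0.6025 -0.1055  0.0713]] D [ 0.60271032 -0.10557818  0.07030619]
hi_end [[351.0, 182.0]] [[ 0.5704 -0.3228  0.1519]] D [ 0.57000827 -0.3222694   0.15388209]
side_hi [[349.0, 229.0]] [[ 0.4254 -0.3187  0.1138]] D [ 0.43246959 -0.34849284  0.00146486]
[[ -59  -61   13    2    1   -1  -83  -84  -92  -93  -93 -102 -107 -108 -110 -118 -124 -125 -132 -133 -137 -139 -149 -145 -148 -159 -165 -168]
 [ -53  -63   17   -3    5   -2    0    0   -4   -1    3    1   -1    0   -2    0    6   10    3    6   -2 -135 -140 -144 -150 -159 -160 -162]
 [ -58  -57    9    1    1    4    1    0   -6    1    0    2    3    0    4    2    2   -3    1   12   15    9    3    0   -1 
[... 2748 characters left out ...]
2    7    7   -2    3   -1    2   -4    4   -1   -2    0   -1   -1    0    1   14   16   11   -1    1    1    1    1 -123 -122]
 [ -21  -28  -26   17   16   15   17   12   17   15    9    4    2   -1    1    1    1    2   17   12   15    0   -1   -1    1    0 -121 -122]
 [ -16  -24  -27  -33  -33  -40  -43  -44  -50  -52   13   16   12   16   18   14   15   12    2   -2    3   -1    1   -3    0    0 -120 -120]
 [ -21  -22  -23  -31  -33  -39  -39  -43  -46  -48  -53  -60  -59  -68  -73  -77  -79   11   14   13   18   16   16   13   11    5 -116 -121]
 [ -13  -18  -23  -26  -30  -34  -39  -45  -46  -48  -51  -52  -65  -68  -70  -72  -77  -81  -85  -85  -90  -91  -95 -104   16   17 -111 -119]]
```

Request:
drive_tool:
  motion:
    - [[0,0,0,0,0,-4,100],[0,0,0,0,0,-8,100],[0,0,0,0,0,-12,100],[0,0,0,0,0,-16,100],[0,0,0,0,0,-18,100]]

```text
time_s: 0.57
ee_pos: [0.1851, -0.5982, 0.416]
orientation: [3.101, 0.468, 0.002]
wrist_force: [0.6, 0.0, 0.5]
finger_gap: 0.0854
```

```bash
python3 - <<'E'
from h import *
D=np.load("pics/top0.npy"); P=dep("top",D)
c=np.array([.25102,-.40776,-.12297])
sub=P[176:238,270:356].reshape(-1,3)
for i in range(6):
    h=(sub[:,2]-sub[:,:2]@c[:2]-c[2])*.902
    k=abs(h)<(.006 if i<3 else .005)
    c=np.linalg.lstsq(np.c_[sub[k,:2],np.ones(k.sum())],sub[k,2],rcond=None)[0]
n=np.array([-c[0],-c[1],1]); n/=np.linalg.norm(n)
ca=n[2]/np.cos(.26); a=np.arccos(ca); yaw=np.arctan2(n[1],n[0])-np.arctan2(np.sin(a),-np.sin(.26)*ca)
print("n",n,"a",a,"yaw",yaw,k.sum())
cx=np.array([np.cos(.26)*np.cos(yaw),np.cos(.26)*np.sin(yaw),np.sin(.26)])
cy=np.array([-np.sin(yaw),np.cos(yaw),0]); cz=np.cross(cx,cy)
up=-np.cos(a)*cy+np.sin(a)*cz; nn=np.sin(a)*cy+np.cos(a)*cz
print(cx,up,nn)
o=np.array([.4533,-.1003,0]); o[2]=o[:2]@c[:2]+c[2]
U=(sub-o)@cx;V=(sub-o)@up;H=(sub-o)@nn
L=(H>.0105)&(H<.018)
a1=L&(U>.02)&(U<.14)&(V<.03); print("low ledge v",np.percentile(V[a1],[5,25,50,75,95]).round(4))
a2=L&(V>.02)&(V<.14)&(U<.03); print("side ledge u",np.percentile(U[a2],[5,25,50,75,95]).round(4))
kp=L&(U>.03)&(U<.12)&(V>.1); print("keeper v",np.percentile(V[kp],[2,10,50,90,98]).round(4))
tb=(H>.047)&(H<.062); print("tab",tb.sum(),np.percentile(V[tb],[5,50,95]).round(4),np.percentile(U[tb],[5,50,95]).round(4),np.percentile(H[tb],[5,50,95]).round(4))
f=abs(H)<.005; print("floor U",np.percentile(U[f],[1,99]),"V",np.percentile(V[f],[1,99]))
print("o",o)
E
```

```text
n [-0.22445757  0.36960337  0.90167187] a 0.36804906369929613 yaw -0.04223827208953557 2782
[ 0.96552805 -0.04080651  0.25708055] [-0.13181192 -0.92829315  0.34770309] [-0.22445757  0.36960337  0.90167187]
low ledge v [-0.0069 -0.0056 -0.0038 -0.0023 -0.001 ]
side ledge u [0.0004 0.0016 0.0035 0.005  0.0061]
keeper v [0.1615 0.1645 0.1741 0.1834 0.185 ]
tab 36 [0.1602 0.1646 0.1695] [0.0993 0.1118 0.124 ] [0.0511 0.0543 0.0572]
floor U [0.00641721 0.15425628] V [-0.00065332  0.23182373]
o [ 0.4533     -0.1003      0.03177043]
```

```bash
cat >> h.py <<'E'
A=0.368; YAW=-0.0422
cx=np.array([ 0.96552805,-0.04080651,0.25708055]); up=np.array([-0.13181192,-0.92829315,0.34770309]); nn=np.array([-0.22445757,0.36960337,0.90167187])
C0=np.array([.4533,-.1003,.0318])+.0065*cx-.001*up
def spot(u,v,h): return C0+u*cx+v*up+h*nn
def down(ang):
    t=np.radians(ang); x=np.array([np.cos(t),np.sin(t),0]); z=np.array([0,0,-1.]); return R.from_matrix(np.c_[x,np.cross(z,x),z])
RT=R.from_matrix(np.c_[cx,np.cross(-nn,cx),-nn])
E
python3 -c "
from h import *
print(C0,RT.as_matrix().round(3)); st(); print(move([.5636,.1495,.30],down(-25.6)))"
```

```text
[ 0.45970774 -0.09963695  0.03312332] [[ 0.966 -0.132  0.224]
 [-0.041 -0.928 -0.37 ]
 [ 0.257  0.348 -0.902]]
t 0.57 p [ 0.1851 -0.5982  0.416 ] R [[0.955, 0.295, 0.002], [0.295, -0.955, -0.006], [0.001, 0.006, -1.0]] F [0.61 0.01 0.51] gap 0.0854
(array([ 0.32, -0.17, 42.77]), array([ 58.22, -60.33,  11.27]), 0.5667)
```

Request:
drive_tool:
  motion:
    - [[0,0,9,11.6,-12,1,70],[0,0,18,23.3,-24.1,2,70],[0,0,27,35,-36.2,3,70],[0,0,35,46.6,-48.3,4,70],[0,0,42.8,58.2,-60.3,5,70]]

```text
time_s: 0.98
ee_pos: [0.2787, -0.4108, 0.3999]
orientation: [3.096, -0.509, 0.005]
wrist_force: [0.7, 0.4, -0.1]
finger_gap: 0.06
```

```bash
python3 -c "
from h import *
st(); print(move([.5636,.1495,.30],down(-25.6)))"
```

```text
t 0.98 p [ 0.2787 -0.4108  0.3999] R [[0.947, -0.32, 0.002], [-0.32, -0.947, -0.005], [0.004, 0.004, -1.0]] F [ 0.66  0.42 -0.13] gap 0.06
(array([ 0.21, -0.23,  6.93]), array([  9.01, -62.24,   9.78]), 0.9833)
```

Request:
drive_tool:
  motion:
    - [[0,0,6.9,9,-62.2,2,70],[0,0,6.9,9,-62.2,2,70],[0,0,6.9,9,-62.2,2,70],[0,0,6.9,9,-62.2,2,70],[0,0,6.9,9,-62.2,2,70]]

```text
time_s: 1.4
ee_pos: [0.3713, -0.2281, 0.3929]
orientation: [3.059, -0.695, 0.005]
wrist_force: [0.5, -0.3, -1.3]
finger_gap: 0.0597
```

```bash
python3 -c "
from h import *
st(); print(move([.5636,.1495,.25],down(-25.6)))
im,d=vision.get_image('wrist');cv2.imwrite('pics/w1.png',im)"
```

```text
t 1.4 p [ 0.3713 -0.2281  0.3929] R [[0.902, -0.432, 0.002], [-0.432, -0.902, -0.005], [0.004, 0.004, -1.0]] F [ 0.51 -0.34 -1.27] gap 0.0597
(array([ 0.2 , -0.25,  0.01]), array([  0.98, -42.41,  14.14]), 1.4)
```

View pics/w1.png

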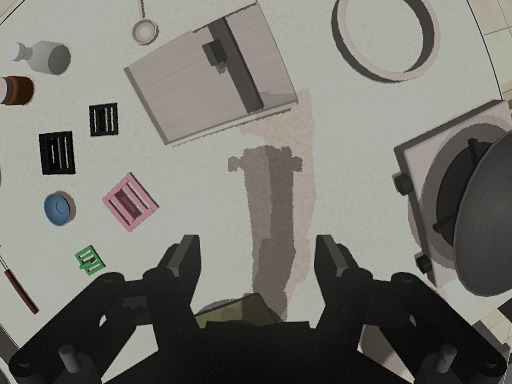

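Request:
drive_tool:
  motion:
    - [[0,0,0,1,-42.4,10,70],[0,0,0,1,-42.4,10,70],[0,0,0,1,-42.4,10,70],[0,0,0,1,-42.4,10,70],[0,0,0,1,-42.4,10,70]]

```text
time_s: 1.87
ee_pos: [0.4608, -0.0461, 0.3467]
orientation: [-3.066, 0.674, -0.008]
wrist_force: [0.8, -1.4, 0.2]
finger_gap: 0.0599
```

Request:
drive_tool:
  motion:
    - [[0,0,0,0.5,-22,8,70],[0,0,0,0.5,-22,8,70],[0,0,0,0.5,-22,8,70],[0,0,0,0.5,-22,8,70],[0,0,0,0.5,-22,8,70]]

```text
time_s: 2.28
ee_pos: [0.5472, 0.1299, 0.2757]
orientation: [-3.067, 0.674, -0.007]
wrist_force: [0.8, -0.5, 0.1]
finger_gap: 0.0593
```

```bash
cat >> h.py <<'E'
def wray(uv):
    c=vision.calibration("wrist"); K=np.array(c["camera_matrix"]); M=np.array(c["mount"])
    p,q,s=tcp(); uv=np.atleast_2d(uv).astype(float)
    e=uv-[K[0,2],K[1,2]]; rr=np.linalg.norm(e,axis=1); th=rr/K[0,0]
    d=np.c_[e/rr[:,None]*np.sin(th)[:,None],np.cos(th)]@M[:3,:3].T
    return p+q.apply(M[:3,3]), q.apply(d)
def wpt(uv,p0,n):
    o,d=wray(uv); return o+d*(((np.array(p0)-o)@np.array(n))/(d@np.array(n)))[:,None]
E
python3 -c "
from h import *
st(); print(move([.5636,.1495,.15],down(-25.6)))
im,d=vision.get_image('wrist');cv2.imwrite('pics/w2.png',im)"
```

```text
t 2.28 p [0.5472 0.1299 0.2757] R [[0.908, -0.419, 0.005], [-0.419, -0.908, 0.001], [0.004, -0.003, -1.0]] F [ 0.81 -0.46  0.1 ] gap 0.0593
(array([-0.15, -0.24,  0.8 ]), array([ 0.61, -2.43, 12.57]), 2.2833)
```

View pics/w2.png

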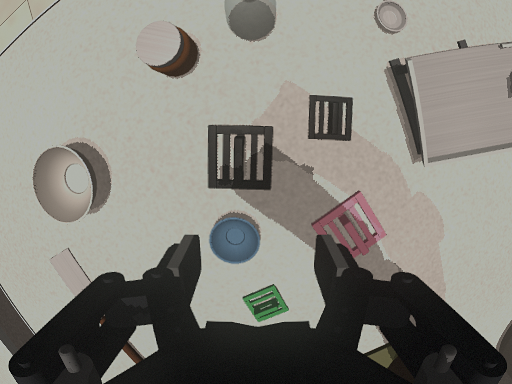

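```bash
python3 - <<'E'
from h import *
im=cv2.imread('pics/w2.png'); m=(im.max(2)<75).astype(np.uint8); m[:115]=0;m[200:]=0;m[:,:195]=0;m[:,285:]=0
z=cv2.resize(im[110:205,195:290],None,fx=6,fy=6,interpolation=cv2.INTER_CUBIC); cv2.imwrite('pics/w2c.png',z)
w=wpt([[209,126],[272,127],[270,189],[209,189]],[0,0,.01],[0,0,1.]); print(w.round(4),w.mean(0)); print(np.linalg.norm(np.roll(w,1,0)-w,axis=1))
e=w[0]-w[3]; print(np.degrees(np.arctan2(e[1],e[0]))); e=w[1]-w[2]; print(np.degrees(np.arctan2(e[1],e[0])))
E
```

```text
[[0.6228 0.1826 0.01  ]
 [0.5856 0.1051 0.01  ]
 [0.5069 0.1426 0.01  ]
 [0.5425 0.2219 0.01  ]] [0.56444432 0.16306498 0.01      ]
[0.08940272 0.08604865 0.08714777 0.08690673]
-26.08307676560053
-25.54984948242597
```

View pics/w2c.png

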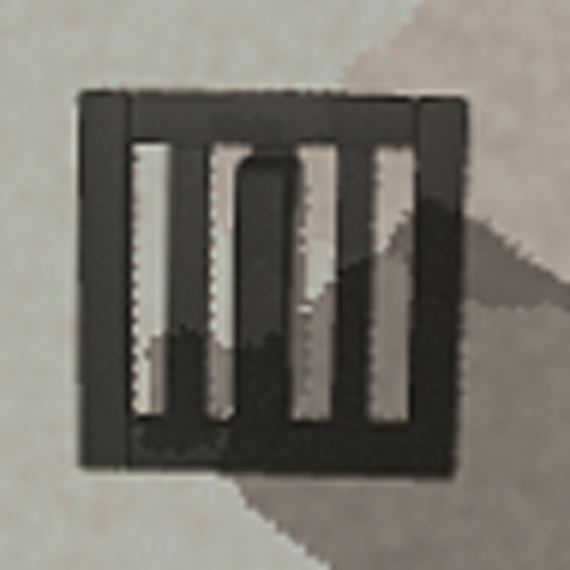

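```bash
python3 - <<'E'
from h import *
st()
w=wpt([[209,126],[272,127],[270,189],[209,189]],[0,0,.01],[0,0,1.])-tcp()[0]+[.5472,.1299,.2757]
w=w.mean(0);print(w)
print(move([.5636,.1495,.12],down(-25.7)))
E
```

```text
t 2.33 p [0.5485 0.1402 0.273 ] R [[0.912, -0.41, 0.004], [-0.41, -0.912, 0.009], [0.0, -0.01, -1.0]] F [ 4.04  6.94 -0.22] gap 0.0596
[0.56318655 0.15276188 0.01268169]
(array([-0.58, -0.01,  1.48]), array([ 1.  , -1.31, 15.32]), 2.3333)
```

Request:
drive_tool:
  motion:
    - [[-0.3,0,0.7,0.5,-0.7,4,70],[-0.6,0,1.5,1,-1.3,8,70],[-0.6,0,1.5,1,-1.3,12,70],[-0.6,0,1.5,1,-1.3,13,70],[-0.6,0,1.5,1,-1.3,13,70]]

```text
time_s: 2.75
ee_pos: [0.5605, 0.1478, 0.1389]
orientation: [3.058, -0.697, -0.012]
wrist_force: [0.2, 0.6, -0.5]
finger_gap: 0.0597
```

Request:
drive_tool:
  motion:
    - [[0,0,0,0,0,0,70],[0,0,0,0,0,0,70]]

```text
time_s: 2.92
ee_pos: [0.5608, 0.1475, 0.1396]
orientation: [3.058, -0.698, -0.011]
wrist_force: [-0.3, 0.2, 0.1]
finger_gap: 0.06
```

```bash
python3 - <<'E'
from h import *
p,q,s=tcp(); st()
im,d=vision.get_image('wrist');cv2.imwrite('pics/w3.png',im)
print(tcp()[0]-p)
E
```

```text
t 2.92 p [0.5608 0.1475 0.1396] R [[0.901, -0.434, -0.008], [-0.434, -0.901, -0.003], [-0.006, 0.007, -1.0]] F [-0.31  0.24  0.13] gap 0.06
[0.00047483 0.00020678 0.00061534]
```

View pics/w3.png

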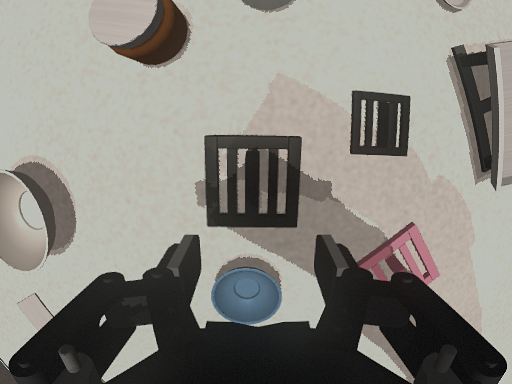

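```bash
python3 - <<'E'
from h import *
w=wpt([[205,136],[301,137],[298,227],[208,226]],[0,0,.01],[0,0,1.]); print(w.round(4),w.mean(0)); print(np.linalg.norm(np.roll(w,1,0)-w,axis=1))
e=w[0]-w[3]; print(np.degrees(np.arctan2(e[1],e[0]))); e=w[1]-w[2]; print(np.degrees(np.arctan2(e[1],e[0])))
b=w.mean(0); b[2]=.017; print(move(b,down(-25.8)),move([.5636,.1497,.017],down(-25.8)))
E
```

```text
[[0.6244 0.1707 0.01  ]
 [0.5848 0.0914 0.01  ]
 [0.5044 0.1298 0.01  ]
 [0.5446 0.2102 0.01  ]] [0.56455532 0.15050103 0.01      ]
[0.08903864 0.08860454 0.0890954  0.08988404]
-26.346493500604844
-25.52371877780607
(array([0.31, 0.27, 0.09]), array([ 0.23, -0.46, 12.32]), 2.9667) (array([0.31, 0.27, 0.09]), array([ 0.18, -0.35, 12.32]), 2.9667)
```

Request:
drive_tool:
  motion:
    - [[0.3,0.3,0,0.2,-0.4,4,70],[0.3,0.3,0,0.2,-0.4,8,70],[0.3,0.3,0,0.2,-0.4,11,70],[0.3,0.3,0,0.2,-0.4,12,70],[0.3,0.3,0,0.2,-0.4,12.2,70]]

```text
time_s: 3.38
ee_pos: [0.5635, 0.1498, 0.0175]
orientation: [3.062, -0.699, -0.002]
wrist_force: [1.0, -0.1, 0.7]
finger_gap: 0.0597
```

Request:
drive_tool:
  motion:
    - [[0,0,0,0,0,0,70],[0,0,0,0,0,0,35]]

```text
time_s: 3.55
ee_pos: [0.5652, 0.1503, 0.0196]
orientation: [-3.062, 0.699, -0.003]
wrist_force: [1.4, 0.8, 0.2]
finger_gap: 0.0492
```

```bash
python3 - <<'E'
from h import *
st();print(move([.5642,.1500,.017],down(-25.8)))
E
```

```text
t 3.55 p [0.5652 0.1503 0.0196] R [[0.901, -0.434, 0.002], [-0.434, -0.901, 0.0], [0.002, -0.001, -1.0]] F [1.38 0.79 0.23] gap 0.0492
(array([-0.07, -0.11,  0.07]), array([-0.08,  0.07,  0.26]), 3.55)
```

Request:
drive_tool:
  motion:
    - [[0,0,0,0,0,0.2,10],[0,0,0,0,0,0.2,2],[0,0,0,0,0,0.2,0],[0,0,0,0,0,0.2,0],[0,0,0,0,0,0.2,0]]
  newtons: 50

```text
time_s: 3.97
ee_pos: [0.5663, 0.1504, 0.0191]
orientation: [-3.061, 0.699, -0.007]
wrist_force: [-1.2, 0.2, 7.5]
finger_gap: 0.0111
```

Request:
drive_tool:
  motion:
    - [[0,0,0,0,0,0,0],[0,0,0,0,0,0,0],[0,0,0,0,0,-1,0],[0,0,0,0,0,-2.5,0],[0,0,0,0,0,-4,0]]

```text
time_s: 4.38
ee_pos: [0.5651, 0.1501, 0.0592]
orientation: [-3.062, 0.699, -0.004]
wrist_force: [0.2, 0.0, -5.4]
finger_gap: 0.0109
```

```bash
python3 - <<'E'
from h import *
st()
E
```

```text
t 4.38 p [0.5651 0.1501 0.0592] R [[0.901, -0.434, 0.002], [-0.434, -0.901, 0.0], [0.002, -0.001, -1.0]] F [ 0.2   0.04 -5.4 ] gap 0.0109
```

```bash
python3 - <<'E'
from h import *
print(spot(.072,.072,.119),spot(.072,.072,.019),move(spot(.072,.072,.139),RT))
E
```

```text
[ 0.49302485 -0.12542932  0.1839667 ] [ 0.51547061 -0.16238966  0.09379951] (array([-17.69,  18.63, -20.2 ]), array([  4.77,  27.47, -14.3 ]), 4.3833)
```

Request:
drive_tool:
  motion:
    - [[0,0,0,0,0,-4,0],[0,0,0,0,0,-8,0],[0,0,0,0,0,-12,0],[0,0,0,0,0,-14,0],[0,0,0,0,0,-14,0]]

```text
time_s: 4.8
ee_pos: [0.5676, 0.1511, 0.2046]
orientation: [-3.057, 0.699, -0.017]
wrist_force: [1.2, 1.1, -4.8]
finger_gap: 0.0114
```

```bash
python3 - <<'E'
from h import *
st();print(move(spot(.072,.072,.139),RT))
E
```

```text
t 4.8 p [0.5676 0.1511 0.2046] R [[0.901, -0.434, 0.012], [-0.434, -0.901, 0.003], [0.009, -0.008, -1.0]] F [ 1.19  1.13 -4.8 ] gap 0.0114
(array([-18.  ,  18.16, -20.36]), array([ 4.57, 27.67,  0.08]), 4.8)
```

Request:
drive_tool:
  motion:
    - [[-2.6,2.6,-2.9,0.6,3.5,-1,0],[-5.2,5.2,-5.8,1.3,7.5,-1.5,0],[-7.8,7.8,-8.7,1.9,11.5,-1.5,0],[-10.4,10.4,-11.6,2.5,15.5,-1.5,0],[-13,13,-14.5,3.2,19.5,-1,0]]

```text
time_s: 5.22
ee_pos: [0.51, -0.0397, 0.213]
orientation: [2.849, -0.276, 0.262]
wrist_force: [1.1, -2.0, -6.5]
finger_gap: 0.0111
```

```bash
python3 - <<'E'
from h import *
st();print(move(spot(.072,.072,.139),RT))
E
```

```text
t 5.22 p [ 0.51   -0.0397  0.213 ] R [[0.966, -0.211, 0.152], [-0.163, -0.946, -0.279], [0.203, 0.245, -0.948]] F [ 1.07 -2.01 -6.52] gap 0.0111
(array([-4.97,  5.16, -5.65]), array([-1.02,  7.6 ,  2.9 ]), 5.2167)
```

Request:
drive_tool:
  motion:
    - [[-1.7,1.7,-1.9,-0.3,2.5,1,0],[-3.4,3.4,-3.8,-0.7,5,2,0],[-5,5.2,-5.7,-1,7.6,2.9,0],[-5,5.2,-5.7,-1,7.6,2.9,0],[-5,5.2,-5.7,-1,7.6,2.9,0]]

```text
time_s: 5.63
ee_pos: [0.4856, -0.1195, 0.2009]
orientation: [2.743, -0.126, 0.341]
wrist_force: [-0.0, 1.6, -4.8]
finger_gap: 0.0104
```

Request:
drive_tool:
  motion:
    - [[0,0,0,0,0,0,0],[0,0,0,0,0,0,0]]

```text
time_s: 5.8
ee_pos: [0.4856, -0.118, 0.1999]
orientation: [2.746, -0.123, 0.339]
wrist_force: [-0.1, -0.2, -6.2]
finger_gap: 0.0109
```

```bash
python3 - <<'E'
from h import *
st();print(move(spot(.072,.072,.079),RT))
for n in ('wrist','side','top'):
    im,d=vision.get_image(n);cv2.imwrite('pics/%s4.png'%n,im); np.save('pics/%s4.npy'%n,d)
s=cv2.imread('pics/side4.png');cv2.imwrite('pics/side4c.png',cv2.resize(s[90:240,190:350],None,fx=4,fy=4))
E
```

```text
t 5.8 p [ 0.4856 -0.118   0.1999] R [[0.967, -0.13, 0.218], [-0.041, -0.928, -0.371], [0.251, 0.35, -0.903]] F [-0.14 -0.19 -6.16] gap 0.0109
(array([0.11, 0.35, 0.15]), array([0.38, 0.03, 5.88]), 5.8)
```

View pics/wrist4.png

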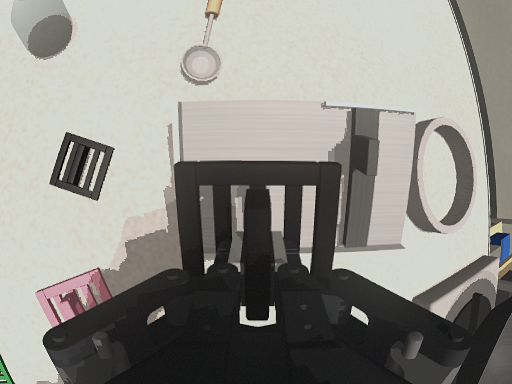

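View pics/side4c.png

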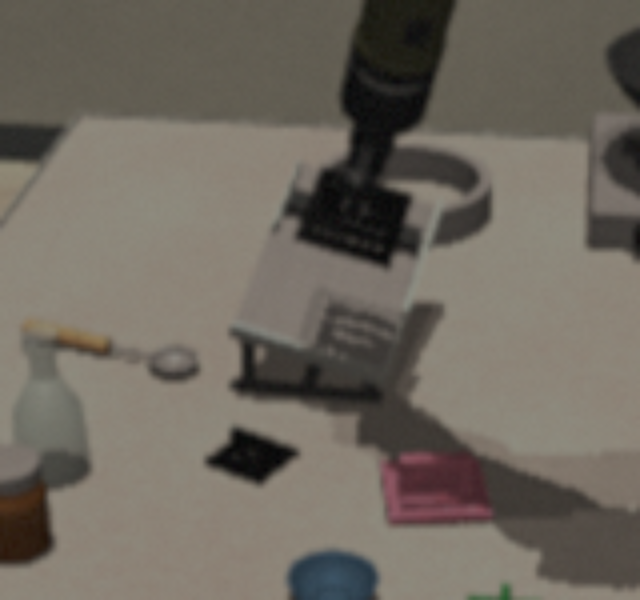

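```bash
python3 - <<'E'
from h import *
D=np.load('pics/wrist4.npy'); im=cv2.imread('pics/wrist4.png')
c=vision.calibration("wrist"); K=np.array(c["camera_matrix"]); M=np.array(c["mount"])
v,u=np.mgrid[160:275,170:345]; u=u.ravel();v=v.ravel()
e=np.c_[u-K[0,2],v-K[1,2]]; rr=np.linalg.norm(e,axis=1)+1e-9; th=rr/K[0,0]
P=np.c_[e/rr[:,None]*np.tan(th)[:,None],np.ones(len(u))]*D[v,u][:,None]
P=P@M[:3,:3].T+M[:3,3]
ok=(D[v,u]>0)&(im[v,u].max(1)<75)
k=ok&(abs(P[:,2]-.009)<.006)&(abs(P[:,1])>.012)
for i in range(4):
    A=np.c_[P[:,:2],np.ones(len(P))]; co=np.linalg.lstsq(A[k],P[k,2],rcond=None)[0]; res=P[:,2]-A@co
    k=ok&(abs(res)<.004)&(abs(P[:,1])>.012)
print("plane z=ax+by+c",co,k.sum(),res[k].std()); q=P[k]
print("x",np.percentile(q[:,0],[1,50,99]),"y",np.percentile(q[:,1],[1,50,99]))
E
```

```text
plane z=ax+by+c [ 5.29538264e-03 -4.10855744e-05  8.71103302e-03] 8376 0.0008225781802787507
x [-0.02176525  0.0211804   0.04333715] y [-0.04470598 -0.0136984   0.04334308]
```

Request:
drive_tool:
  motion:
    - [[0,0.3,0.1,0.4,0,3.5,0],[0,0.3,0.1,0.4,0,7,0],[0,0.3,0.1,0.4,0,9.5,0],[0,0.3,0.1,0.4,0,10.5,0],[0,0.3,0.1,0.4,0,10.7,0]]

```text
time_s: 6.37
ee_pos: [0.5314, -0.1546, 0.1213]
orientation: [2.753, -0.134, 0.295]
wrist_force: [0.2, -0.2, -4.5]
finger_gap: 0.011
```

```bash
cat >> h.py <<'E'
def uvh(): 
    p,q,s=tcp(); d=p-C0; print("uvh",np.round([d@cx*1000,d@up*1000,d@nn*1000],1),"F uvn",np.round([np.dot(s["wrist_force"],x) for x in (cx,up,nn)],2))
E
python3 - <<'E'
from h import *
st();uvh();print(move(spot(.072,.072,.022),RT))
E
```

```text
t 6.37 p [ 0.5314 -0.1546  0.1213] R [[0.974, -0.131, 0.187], [-0.054, -0.928, -0.369], [0.222, 0.349, -0.91]] F [ 0.22 -0.23 -4.51] gap 0.011
uvh [94.1 72.3 43.1] F uvn [-0.94 -1.38 -4.2 ]
(array([0.07, 2.21, 0.04]), array([-2.13, -0.03,  2.2 ]), 6.3667)
```

```bash
python3 - <<'E'
from h import *
print(np.round(r.observe()["qpos"],3))
E
```

```text
[-0.314  0.817  0.48   2.162  0.983  0.043 -2.654]
```

```bash
python3 - <<'E'
from h import *
import itertools
p,q,s=tcp()
data=[([1.305,.69,-.195,1.566,.157,.902,-.215],[.184,-.597,.23],[-3.105,-.469,.001]),(s["qpos"],p,q.as_rotvec())]
def fk(Q,sg):
    Q=np.array(Q)*sg; M=R.identity(); dirs=[M.apply([0,0,1])]
    for i in range(7):
        M=M*(R.from_rotvec([0,0,Q[i]]) if i%2==0 else R.from_rotvec([0,Q[i],0]))
        dirs.append(M.as_matrix())
    return M,dirs
out=[]
for sg in itertools.product([1,-1],repeat=7):
    e=[]
    rel=[(fk(Q,sg)[0].inv()*R.from_rotvec(o)) for Q,_,o in data]
    d=(rel[0].inv()*rel[1]).magnitude(); out.append((d,sg,rel[0].as_matrix().round(2).tolist()))
out.sort(key=lambda t:t[0])
for o in out[:5]: print(o)
for d,sg,_ in out[:4]:
    A=[];b=[]
    for Q,P,_ in data:
        M,dd=fk(Q,sg)
        A.append(np.c_[[0,0,1],dd[2][:,2],dd[4][:,2],dd[6][:,2]]); b.append(P)
    x,res,_,_=np.linalg.lstsq(np.vstack(A),np.hstack(b),rcond=None); print(sg,x.round(4),(np.vstack(A)@x-np.hstack(b)).round(4))
E
```

```text
(0.001054592305751299, (-1, 1, -1, 1, -1, 1, -1), [[-0.0, -1.0, 0.0], [1.0, -0.0, -0.0], [0.0, 0.0, 1.0]])
(0.13965268772028286, (1, 1, -1, 1, 1, 1, 1), [[-0.3, 0.95, 0.03], [-0.93, -0.28, -0.24], [-0.22, -0.1, 0.97]])
(0.6097472520323366, (-1, -1, 1, -1, -1, -1, 1), [[-0.12, -0.99, 0.08], [0.96, -0.13, -0.23], [0.24, 0.05, 0.97]])
(0.7958874784720905, (-1, 1, 1, 1, -1, 1, 1), [[-0.12, -0.99, -0.07], [0.96, -0.13, 0.23], [-0.24, -0.04, 0.97]])
(0.8269508940023796, (-1, -1, 1, -1, 1, -1, -1), [[0.48, -0.88, 0.0], [0.88, 0.48, -0.0], [0.0, 0.0, 1.0]])
(-1, 1, -1, 1, -1, 1, -1) [0.4507 0.5582 0.3386 0.4403] [ 0.0403  0.0237  0.0006  0.0096  0.0048 -0.0006]
(1, 1, -1, 1, 1, 1, 1) [-0.5868  0.731  -1.128   0.6697] [-0.2385  0.1798 -0.2022 -0.0121  0.1977  0.2022]
(-1, -1, 1, -1, -1, -1, 1) [ 1.3536 -0.7559 -0.0745  0.7194] [ 0.1179  0.0937 -0.1109  0.0084  0.0993  0.1109]
(-1, 1, 1, 1, -1, 1, 1) [-0.9916  0.7221  0.1523 -0.797 ] [ 0.1321  0.0556  0.0137 -0.0152  0.0949 -0.0137]
```

Request:
drive_tool:
  motion:
    - [[0,0,0,0,-0.5,-4,0],[0,0,0,0,-2,-8,0],[0,0,0,0,-5,-11,0],[6,-5,-5,0,-9,-13,0],[12,-10,-10,0,-12,-13,0]]

```text
time_s: 6.78
ee_pos: [0.5213, 0.0114, 0.202]
orientation: [2.922, 0.051, 0.1]
wrist_force: [1.7, -2.1, -6.8]
finger_gap: 0.0111
```

```bash
cat >> h.py <<'E'
import json
def log():
    s=r.observe()
    if np.abs(s["joint_velocities"]).max()<9: open("log.txt","a").write(json.dumps([np.array(s[k]).tolist() for k in ("qpos","ee_pos","orientation")])+"\n")
    print("q",np.round(s["qpos"],3))
E
python3 - <<'E'
from h import *
open("log.txt","w").write(json.dumps([[1.305,.69,-.195,1.566,.157,.902,-.215],[.184,-.597,.23],[-3.105,-.469,.001]])+"\n"+json.dumps([[-.314,.817,.48,2.162,.983,.043,-2.654],[.5314,-.1546,.1213],[2.753,-.134,.295]])+"\n")
st();log();print(move([.53,-.0,.24],down(-5)))
E
```

```text
t 6.78 p [0.5213 0.0114 0.202 ] R [[0.997, 0.027, 0.072], [0.042, -0.976, -0.215], [0.064, 0.217, -0.974]] F [ 1.66 -2.07 -6.84] gap 0.0111
q [-0.17   0.59  -0.136  1.968  0.52   0.645 -2.247]
(array([12.29, -4.47,  6.97]), array([ 1.06,  1.96, -3.39]), 6.7833)
```

Request:
drive_tool:
  motion:
    - [[4,-1.5,-5,0,0,-3,0],[8,-3,-8,0,0,-4,0],[11,-4,-11,0,0,-5,0],[11,-4,-18,0,0,-5,0],[11,-4,-25,0,0,-5,0]]

```text
time_s: 7.2
ee_pos: [0.517, 0.0197, 0.2522]
orientation: [3.016, 0.719, -0.082]
wrist_force: [0.5, -0.7, -5.6]
finger_gap: 0.0109
```

```bash
python3 - <<'E'
from h import *
st();log();print(move([.53,-.0,.25],down(175)))
E
```

```text
t 7.2 p [0.517  0.0197 0.2522] R [[0.891, 0.452, -0.042], [0.45, -0.892, -0.052], [-0.061, 0.027, -0.998]] F [ 0.48 -0.67 -5.61] gap 0.0109
q [ 0.128  0.567 -0.457  1.812  0.358  0.899 -1.61 ]
(array([  -3.94,    3.28, -148.09]), array([0.29, 2.34, 0.27]), 7.2)
```

Request:
drive_tool:
  motion:
    - [[0,0,-7,0,0,0,0],[0,0,-14,0,0,0,0],[0,0,-21,0,0,0,0],[0,0,-28,0,0,0,0],[0,0,-35,0,0,0,0]]

```text
time_s: 7.62
ee_pos: [0.5154, 0.0186, 0.2528]
orientation: [2.668, 1.609, -0.101]
wrist_force: [0.1, -0.2, -5.1]
finger_gap: 0.0104
```

```bash
python3 - <<'E'
from h import *
st();log();print(move([.53,-.0,.25],down(175)))
E
```

```text
t 7.62 p [0.5154 0.0186 0.2528] R [[0.465, 0.884, -0.043], [0.882, -0.467, -0.055], [-0.068, -0.013, -0.998]] F [ 0.14 -0.21 -5.05] gap 0.0104
q [ 0.231  0.595 -0.632  1.81   0.468  0.949 -1.108]
(array([  -4.33,    1.85, -112.77]), array([-0.94,  2.17,  0.31]), 7.6167)
```

Request:
drive_tool:
  motion:
    - [[0,0,-7,0,0,0,0],[0,0,-14,0,0,0,0],[0,0,-21,0,0,0,0],[0,0,-28,0,0,0,0],[0,0,-35,0,0,0,0]]

```text
time_s: 8.03
ee_pos: [0.5138, 0.0173, 0.2532]
orientation: [2.066, 2.357, -0.114]
wrist_force: [0.0, -0.1, -5.0]
finger_gap: 0.0109
```

```bash
python3 - <<'E'
from h import *
st();log();print(move([.53,-.0,.25],down(175)))
E
```

```text
t 8.03 p [0.5138 0.0173 0.2532] R [[-0.132, 0.99, -0.044], [0.99, 0.129, -0.058], [-0.052, -0.051, -0.997]] F [ 0.03 -0.07 -5.05] gap 0.0109
q [ 0.325  0.635 -0.804  1.809  0.575  1.012 -0.602]
(array([ -4.5 ,   0.53, -77.45]), array([-1.91,  1.4 ,  0.35]), 8.0333)
```

Request:
drive_tool:
  motion:
    - [[0,0,-7,0,0,0,0],[0,0,-14,0,0,0,0],[0,0,-21,0,0,0,0],[0,0,-28,0,0,0,0],[0,0,-35,0,0,0,0]]

```text
time_s: 8.45
ee_pos: [0.5124, 0.0158, 0.2535]
orientation: [-1.249, -2.863, 0.118]
wrist_force: [0.2, -0.2, -6.2]
finger_gap: 0.0107
```

```bash
python3 - <<'E'
from h import *
st();log();print(move([.53,-.0,.25],down(175)))
E
```

```text
t 8.45 p [0.5124 0.0158 0.2535] R [[-0.681, 0.731, -0.045], [0.733, 0.678, -0.063], [-0.015, -0.076, -0.997]] F [ 0.2  -0.17 -6.17] gap 0.0107
q [ 0.407  0.687 -0.971  1.808  0.675  1.09  -0.09 ]
(array([ -4.47,  -0.75, -42.12]), array([-2.35,  0.24,  0.37]), 8.45)
```

```bash
cat > kin.py <<'E'
from h import *
SG=np.array([-1,1,-1,1,-1,1,-1]); RE=R.from_matrix([[0,-1,0],[1,0,0],[0,0,1.]])
LO=np.array([-3.01,-.46,-1.47,.13,-1,.04,-2.66]); HI=np.array([3.01,2.08,1.51,2.56,4.14,2.09,2.66])
def frames(Q):
    Q=np.array(Q)*SG; M=R.identity(); f=[M.as_matrix()]
    for i in range(7):
        M=M*(R.from_rotvec([0,0,Q[i]]) if i%2==0 else R.from_rotvec([0,Q[i],0])); f.append(M.as_matrix())
    return M,f
def fitk():
    rows=[json.loads(l) for l in open("log.txt")]
    A=[];b=[]
    for Q,P,_ in rows:
        f=frames(Q)[1]; cols=[f[0][:,2]]+[f[i][:,k] for i in (2,4,6) for k in (0,2)]
        A.append(np.array(cols).T); b.append(P)
    A=np.vstack(A);b=np.hstack(b)
    x=np.linalg.lstsq(A,b,rcond=None)[0]; return x,A@x-b
def fk(Q,x):
    M,f=frames(Q); cols=[f[0][:,2]]+[f[i][:,k] for i in (2,4,6) for k in (0,2)]
    return np.array(cols).T@x, M*RE
E
python3 - <<'E'
from kin import *
x,e=fitk(); print(x.round(4)); print(e.reshape(-1,3).round(4))
E
```

```text
[0.4883 0.0827 0.5435 0.0236 0.3457 0.0403 0.4038]
[[ 0.0336  0.0158 -0.0118]
 [ 0.0017 -0.0033 -0.0031]
 [ 0.0016  0.0089  0.002 ]
 [-0.0003  0.0134  0.0017]
 [ 0.      0.0033  0.003 ]
 [-0.0007 -0.0057  0.0039]
 [-0.0024 -0.0133  0.0044]]
```

```bash
python3 - <<'E'
from kin import *
rows=[json.loads(l) for l in open("log.txt")]
def tr(spec):
    A=np.vstack([np.array([frames(Q)[1][i][:,k] for i,k in spec]).T for Q,_,_ in rows]); b=np.hstack([P for _,P,_ in rows])
    x,_,rk,_=np.linalg.lstsq(A,b,rcond=1e-6); return x.round(4),rk,np.abs(A@x-b).max().round(4)
z=[(0,2),(2,2),(4,2),(6,2)]
for ex in ([],[(0,0),(0,1)],[(1,0)],[(1,0),(1,1)],[(2,0),(2,1)],[(3,0),(3,1)],[(4,0),(4,1)],[(5,0),(5,1)],[(6,0),(6,1)],[(7,0),(7,1)],[(2,1),(4,1),(6,1)],[(1,0),(3,0),(5,0)],[(1,1),(3,1),(5,1),(7,1),(7,0)]): print(ex,tr(z+ex))
E
```

```text
[] (array([0.4234, 0.6006, 0.3099, 0.4711]), np.int32(4), np.float64(0.0386))
[(0, 0), (0, 1)] (array([ 0.376 ,  0.5868,  0.3301,  0.3977, -0.0073, -0.0256]), np.int32(6), np.float64(0.0345))
[(1, 0)] (array([0.5439, 0.443 , 0.305 , 0.4703, 0.0995]), np.int32(5), np.float64(0.0342))
[(1, 0), (1, 1)] (array([ 0.4086,  0.4814,  0.3452,  0.3355,  0.0576, -0.0414]), np.int32(6), np.float64(0.0136))
[(2, 0), (2, 1)] (array([ 0.4277,  0.5094,  0.3423,  0.347 ,  0.0526, -0.0389]), np.int32(6), np.float64(0.014))
[(3, 0), (3, 1)] (array([ 0.3731,  0.5745,  0.3478,  0.3732, -0.0156, -0.0361]), np.int32(6), np.float64(0.008))
[(4, 0), (4, 1)] (array([ 0.3643,  0.5486,  0.3308,  0.3569, -0.0163, -0.0393]), np.int32(6), np.float64(0.009))
[(5, 0), (5, 1)] (array([ 0.3764,  0.5435,  0.339 ,  0.3549,  0.0096, -0.0423]), np.int32(6), np.float64(0.0167))
[(6, 0), (6, 1)] (array([ 0.3512,  0.5541,  0.3525,  0.336 ,  0.0227, -0.0397]), np.int32(6), np.float64(0.0169))
[(7, 0), (7, 1)] (array([ 0.412 ,  0.5917,  0.3139,  0.4504, -0.0152, -0.0139]), np.int32(6), np.float64(0.0275))
[(2, 1), (4, 1), (6, 1)] (array([ 0.3459,  0.5628,  0.3449,  0.3322, -0.019 , -0.0263, -0.0012]), np.int32(7), np.float64(0.0004))
[(1, 0), (3, 0), (5, 0)] (array([ 0.4603,  0.5598,  0.3876,  0.4452,  0.0493, -0.0726,  0.0219]), np.int32(7), np.float64(0.0378))
[(1, 1), (3, 1), (5, 1), (7, 1), (7, 0)] (array([ 3.462e-01,  5.628e-01,  3.450e-01,  3.324e-01, -1.900e-02,
       -2.640e-02, -1.200e-03, -0.000e+00,  1.000e-04]), np.int32(9), np.float64(0.0004))
```

```bash
cat > kin.py <<'E'
from h import *
SG=np.array([-1,1,-1,1,-1,1,-1]); RE=R.from_matrix([[0,-1,0],[1,0,0],[0,0,1.]])
LO=np.array([-3.01,-.46,-1.47,.13,-1,.04,-2.66]); HI=np.array([3.01,2.08,1.51,2.56,4.14,2.09,2.66])
SPEC=[(0,2),(2,2),(4,2),(6,2),(2,1),(4,1),(6,1)]
X=np.array([.3460,.5628,.345,.3323,-.019,-.0264,-.0012])
def fk(Q):
    Q=np.array(Q)*SG; M=R.identity(); f=[M.as_matrix()]
    for i in range(7):
        M=M*(R.from_rotvec([0,0,Q[i]]) if i%2==0 else R.from_rotvec([0,Q[i],0])); f.append(M.as_matrix())
    return sum(x*f[i][:,k] for (i,k),x in zip(SPEC,X)), M*RE
def err(Q,P,Rt):
    p,q=fk(Q); return np.r_[P-p,(Rt*q.inv()).as_rotvec()]
def jac(Q):
    p0,q0=fk(Q); J=np.zeros((6,7))
    for i in range(7):
        d=np.array(Q,float); d[i]+=1e-5; p,q=fk(d); J[:,i]=np.r_[p-p0,(q*q0.inv()).as_rotvec()]/1e-5
    return J
def follow(Q,P,Rt,n=20,lam=.02):
    Q=np.array(Q,float); p0,q0=fk(Q); w=(Rt*q0.inv()).as_rotvec()
    for t in np.linspace(0,1,n+1)[1:]:
        for k in range(4):
            e=err(Q,p0+t*(P-p0),R.from_rotvec(t*w)*q0); J=jac(Q)
            Q=np.clip(Q+J.T@np.linalg.solve(J@J.T+lam**2*np.eye(6),e),LO,HI)
    return Q,err(Q,P,Rt)
E
python3 - <<'E'
from kin import *
q=r.observe()["qpos"]; e=err(q,*tcp()[:2]); print("model err",e.round(4))
for k in range(4):
    Rt=RT*R.from_rotvec([0,0,np.pi/2*k])
    cur=tcp()[1]
    for wz in (0,):
        Q,e1=follow(q,spot(.072,.072,.139),Rt,30); Q2,e2=follow(Q,spot(.072,.072,.019),Rt,15)
        print(k*90,"hover",Q.round(2),np.abs(e1).max().round(4),"place",Q2.round(2),e2.round(3))
# any feasible solutions
from scipy.optimize import least_squares
rng=np.random.default_rng(0)
for k in range(4):
    Rt=RT*R.from_rotvec([0,0,np.pi/2*k]); best=[]
    for t in range(40):
        s=least_squares(lambda Q:np.r_[err(Q,spot(.072,.072,.019),Rt),0.001*(Q-(LO+HI)/2)/(HI-LO)],rng.uniform(LO,HI),bounds=(LO,HI))
        if np.abs(s.fun[:6]).max()<2e-3: best.append(s.x)
    best=np.array(best); print(k*90,len(best))
    if len(best): print(best[np.argsort(-np.min(np.minimum(best-LO,HI-best),axis=1))[:3]].round(2))
E
```

```text
model err [-0.0002  0.      0.     -0.     -0.      0.    ]
0 hover [-0.37  0.59  0.39  2.26  1.01  0.22 -2.66] 0.0388 place [-0.46  0.95  0.77  2.26  0.99  0.04 -2.66] [ 0.059  0.067 -0.047  0.247 -0.151  0.099]
90 hover [ 0.58  0.82 -1.22  2.21  1.38  1.26  1.58] 0.0 place [ 0.6   1.05 -1.09  2.21  1.66  1.26  1.5 ] [ 0. -0.  0.  0.  0.  0.]
180 hover [ 0.43  0.67 -0.88  2.22  1.36  0.97  0.05] 0.0 place [ 0.45  0.91 -0.78  2.21  1.68  0.98 -0.13] [ 0. -0.  0.  0.  0. -0.]
270 hover [ 0.2   0.58 -0.49  2.23  1.32  0.71 -1.48] 0.0 place [ 0.26  0.83 -0.44  2.22  1.73  0.71 -1.78] [-0.  0. -0. -0. -0.  0.]
0 19
[[-0.25  0.86  0.4   2.25  2.64  0.18  1.97]
 [-0.25  0.86  0.4   2.25  2.64  0.18  1.97]
 [-0.25  0.86  0.4   2.25  2.64  0.18  1.97]]
90 24
[[ 0.25  0.83 -0.43  2.22  1.73  0.7   1.35]
 [ 0.25  0.83 -0.43  2.22  1.73  0.7   1.35]
 [ 0.25  0.83 -0.43  2.22  1.73  0.7   1.35]]
180 22
[[ 0.29  0.84 -0.49  2.22  1.72  0.75 -0.2 ]
 [ 0.29  0.84 -0.49  2.22  1.72  0.75 -0.2 ]
 [ 0.29  0.84 -0.49  2.22  1.72  0.75 -0.2 ]]
270 31
[[ 0.32  0.85 -0.55  2.22  1.71  0.79 -1.75]
 [ 0.32  0.85 -0.55  2.22  1.71  0.79 -1.75]
 [ 0.32  0.85 -0.55  2.22  1.71  0.79 -1.75]]
```

```bash
echo "RT2=RT*R.from_rotvec([0,0,np.pi])" >> h.py; python3 - <<'E'
from h import *
print(move(spot(.073,.073,.139),RT2))
E
```

```text
(array([  9.68, -22.75, -40.39]), array([ -8.23, -10.44,   6.03]), 8.45)
```

Request:
drive_tool:
  motion:
    - [[1.4,-3.3,-5.8,-1.1,-1.4,0.2,0],[2.8,-6.5,-11.6,-2.3,-2.9,0.5,0],[4.2,-9.8,-17.4,-3.5,-4.4,1,0],[5.6,-13,-23.1,-4.7,-5.9,1.5,0],[7,-16.3,-28.9,-5.9,-7.4,2.5,0]]

```text
time_s: 8.87
ee_pos: [0.4969, -0.0803, 0.2365]
orientation: [0.435, 2.898, -0.438]
wrist_force: [-0.6, -1.1, -4.9]
finger_gap: 0.0109
```

```bash
python3 - <<'E'
from h import *
st();log();print(move(spot(.073,.073,.139),RT2))
E
```

```text
t 8.87 p [ 0.4969 -0.0803  0.2365] R [[-0.941, 0.311, 0.13], [0.259, 0.914, -0.313], [-0.217, -0.261, -0.941]] F [-0.65 -1.15 -4.88] gap 0.0109
q [ 0.434  0.639 -0.945  2.057  1.068  1.032  0.115]
(array([  2.49,  -6.2 , -11.2 ]), array([ 0.44, -2.88,  4.31]), 8.8667)
```

Request:
drive_tool:
  motion:
    - [[1.2,-3.1,-5.6,0.2,-1.4,2.1,0],[2.5,-6.2,-11.2,0.4,-2.9,4.3,0],[2.5,-6.2,-11.2,0.4,-2.9,4.3,0],[2.5,-6.2,-11.2,0.4,-2.9,4.3,0]]

```text
time_s: 9.2
ee_pos: [0.4867, -0.1211, 0.2024]
orientation: [0.13, 2.844, -0.543]
wrist_force: [0.9, 1.4, -5.5]
finger_gap: 0.0112
```

```bash
python3 - <<'E'
from h import *
st();log();uvh();print(move(spot(.073,.073,.036),RT2))
E
```

```text
t 9.2 p [ 0.4867 -0.1211  0.2024] R [[-0.967, 0.132, 0.22], [0.041, 0.927, -0.373], [-0.253, -0.352, -0.901]] F [ 0.86  1.35 -5.52] gap 0.0112
q [ 0.434  0.674 -0.886  2.221  1.354  0.973  0.052]
uvh [ 70.5  75.2 138.6] F uvn [-0.65 -3.29 -4.67]
(array([-0.23, -0.25,  0.07]), array([-0.3 ,  0.26, 10.26]), 9.2)
```

Request:
drive_tool:
  motion:
    - [[-0.2,-0.2,0,-0.2,0,3.5,0],[-0.2,-0.2,0,-0.2,0,6.5,0],[-0.2,-0.2,0,-0.2,0,8.8,0],[-0.2,-0.2,0,-0.2,0,10,0],[-0.2,-0.2,0,-0.2,0,10.2,0]]

```text
time_s: 9.62
ee_pos: [0.5111, -0.1603, 0.1098]
orientation: [0.133, 2.843, -0.539]
wrist_force: [-0.4, 0.3, -5.1]
finger_gap: 0.011
```

Request:
drive_tool:
  motion:
    - [[0,0,0,0,0,0,0],[0,0,0,0,0,0,0]]

```text
time_s: 9.78
ee_pos: [0.512, -0.1597, 0.1109]
orientation: [0.134, 2.841, -0.539]
wrist_force: [-0.5, -0.2, -5.1]
finger_gap: 0.0109
```

```bash
python3 - <<'E'
from h import *
st();log();uvh();print(move(spot(.073,.073,.019),RT2))
for n in ('wrist','side'):
    im,d=vision.get_image(n);cv2.imwrite('pics/%s5.png'%n,im); np.save('pics/%s5.npy'%n,d)
s=cv2.imread('pics/side5.png');cv2.imwrite('pics/side5c.png',cv2.resize(s[110:210,220:330],None,fx=6,fy=6))
E
```

```text
t 9.78 p [ 0.512  -0.1597  0.1109] R [[-0.966, 0.135, 0.223], [0.044, 0.928, -0.371], [-0.256, -0.348, -0.902]] F [-0.54 -0.22 -5.07] gap 0.0109
q [ 0.453  0.877 -0.796  2.217  1.632  0.975 -0.102]
uvh [73.  75.9 36.2] F uvn [-1.82 -1.49 -4.53]
(array([-0.1 , -0.1 , -0.17]), array([-0.01,  0.3 ,  1.72]), 9.7833)
```

View pics/wrist5.png

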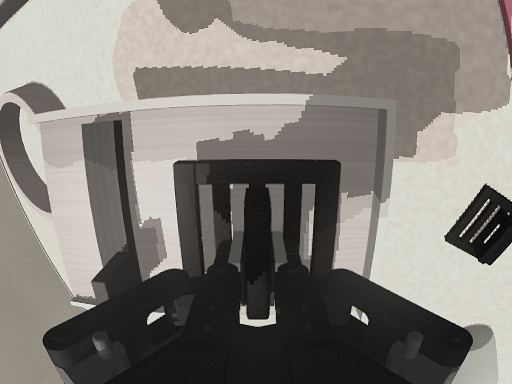

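View pics/side5c.png

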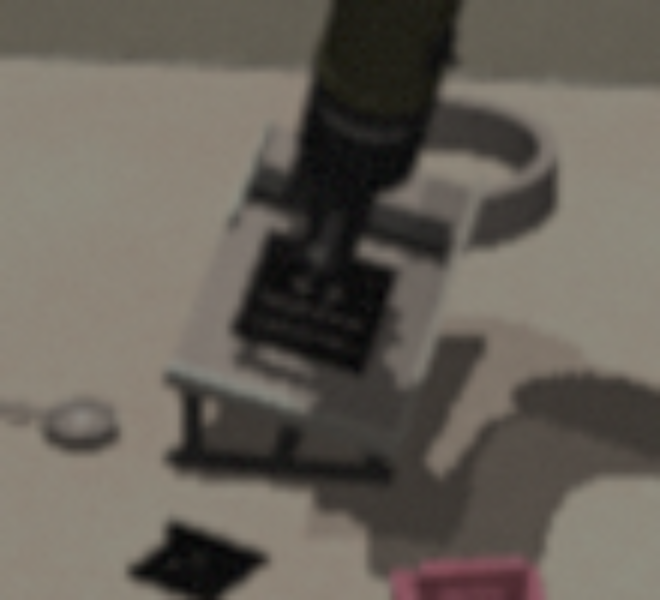

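Request:
drive_tool:
  motion:
    - [[0,0,0,0,0,0.5,0],[0,0,0,0,0,1,0],[0,0,0,0,0,1.3,0],[0,0,0,0,0,1.5,0],[0,0,0,0,0,1.5,0]]

```text
time_s: 10.3
ee_pos: [0.5151, -0.1655, 0.0971]
orientation: [0.134, 2.842, -0.539]
wrist_force: [-0.5, -0.1, -5.5]
finger_gap: 0.0108
```

```bash
python3 - <<'E'
from h import *
st();uvh()
E
```

```text
t 10.3 p [ 0.5151 -0.1655  0.0971] R [[-0.966, 0.135, 0.222], [0.044, 0.928, -0.371], [-0.256, -0.349, -0.902]] F [-0.53 -0.13 -5.48] gap 0.0108
uvh [72.6 76.1 20.9] F uvn [-1.91 -1.71 -4.87]
```

Request:
drive_tool:
  motion:
    - [[0,0,0,0,0,0.1,0],[0,0,0,0,0,0.2,0],[0,0,0,0,0,0.2,0]]

```text
time_s: 10.55
ee_pos: [0.5156, -0.166, 0.0953]
orientation: [0.133, 2.842, -0.538]
wrist_force: [0.3, -0.3, -2.9]
finger_gap: 0.0108
```

Request:
drive_tool:
  motion:
    - [[0,0,0,0,0,0.1,0],[0,0,0,0,0,0.2,0],[0,0,0,0,0,0.2,0]]

```text
time_s: 10.8
ee_pos: [0.5167, -0.1651, 0.0946]
orientation: [0.13, 2.84, -0.536]
wrist_force: [-3.6, 4.7, 6.6]
finger_gap: 0.011
```

```bash
python3 - <<'E'
from h import *
st();uvh()
E
```

```text
t 10.8 p [ 0.5167 -0.1651  0.0946] R [[-0.965, 0.132, 0.225], [0.041, 0.929, -0.369], [-0.258, -0.347, -0.902]] F [-3.57  4.69  6.6 ] gap 0.011
uvh [73.5 74.6 18.5] F uvn [-1.94 -1.59  8.48]
```

Request:
drive_tool:
  motion:
    - [[0,0,0,0,0,0,0],[0,0,0,0,0,0,22],[0,0,0,0,0,0,22]]

```text
time_s: 11.05
ee_pos: [0.5171, -0.1648, 0.0949]
orientation: [0.129, 2.839, -0.535]
wrist_force: [-0.7, 1.0, 0.3]
finger_gap: 0.0189
```

```bash
python3 - <<'E'
from h import *
st();uvh()
E
```

```text
t 11.05 p [ 0.5171 -0.1648  0.0949] R [[-0.965, 0.132, 0.226], [0.04, 0.929, -0.369], [-0.259, -0.347, -0.902]] F [-0.68  1.02  0.34] gap 0.0189
uvh [73.9 74.4 18.7] F uvn [-0.61 -0.74  0.84]
```

Request:
drive_tool:
  motion:
    - [[0,0,0,0,0,-2,30],[0,0,0,0,0,-6,40],[0,0,0,0,0,-10,40],[0,0,0,0,0,-12,40],[0,0,0,0,0,-12,40]]

```text
time_s: 11.47
ee_pos: [0.4918, -0.1187, 0.2074]
orientation: [0.126, 2.831, -0.534]
wrist_force: [0.5, 0.1, 0.1]
finger_gap: 0.0343
```

```bash
python3 - <<'E'
from h import *
st();uvh()
for n in ('wrist','side','top'):
    im,d=vision.get_image(n);cv2.imwrite('pics/%s6.png'%n,im); np.save('pics/%s6.npy'%n,d)
s=cv2.imread('pics/side6.png');cv2.imwrite('pics/side6c.png',cv2.resize(s[110:210,220:330],None,fx=6,fy=6))
E
```

```text
t 11.47 p [ 0.4918 -0.1187  0.2074] R [[-0.963, 0.132, 0.235], [0.037, 0.929, -0.369], [-0.267, -0.347, -0.899]] F [0.47 0.09 0.14] gap 0.0343
uvh [ 76.6  74.  142.9] F uvn [ 0.49 -0.1   0.05]
```

View pics/wrist6.png

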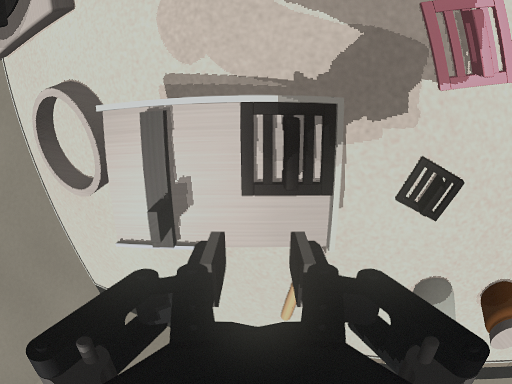

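View pics/side6c.png

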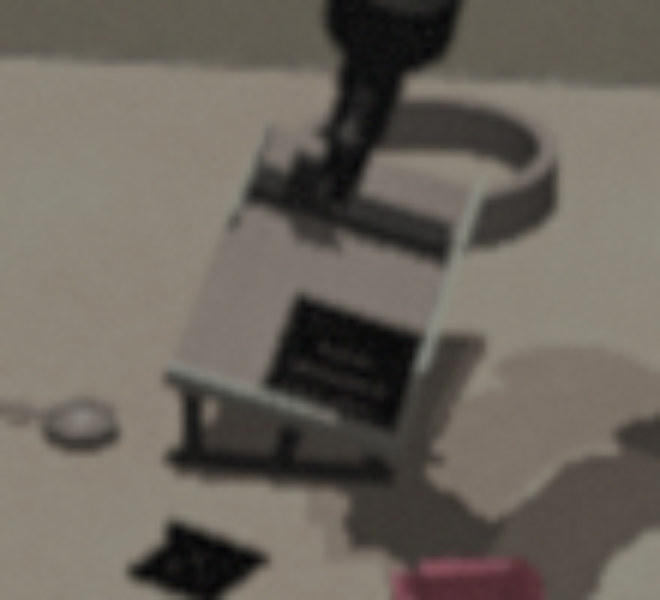

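```bash
cat >> h.py <<'E'
def wdep():
    c=vision.calibration("wrist"); K=np.array(c["camera_matrix"]); M=np.array(c["mount"]); p,q,s=tcp()
    im,D=vision.get_image("wrist"); v,u=np.mgrid[:384,:512]
    e=np.dstack([u-K[0,2],v-K[1,2]]); rr=np.linalg.norm(e,axis=2)+1e-9; th=rr/K[0,0]
    P=np.dstack([e/rr[...,None]*np.tan(np.minimum(th,1.4))[...,None],np.ones(D.shape)])*D[...,None]
    P=P@M[:3,:3].T+M[:3,3]; P=P@q.as_matrix().T+p
    d=P-C0; return im,D,np.dstack([d@cx,d@up,d@nn])*1000
E
python3 - <<'E'
from h import *
st();uvh()
im,D,W=wdep(); st()
cv2.imwrite('pics/w7.png',im); U,V,H=W[...,0],W[...,1],W[...,2]
ok=(D>0)&(U>-10)&(U<160)&(V>-10)&(V<245)
pc=lambda a:np.percentile(a,[2,10,50,90,98]).round(1)
f=ok&(abs(H)<4)&(V>105)&(V<140); print("floor",pc(H[f]))
t=ok&(abs(H-10)<3)&(V<110)&(im.max(2)<80); print("plate U",pc(U[t]),"V",pc(V[t]),"H",pc(H[t]),t.sum())
b=ok&(H>36)&(H<47)&(V<110)&(im.max(2)<80); print("bar U",pc(U[b]),"V",pc(V[b]),pc(H[b]))
k=ok&(abs(H-14)<3)&(V>140)&(V<210)&(U>20)&(U<130); print("keeper V",pc(V[k]),"U",pc(U[k]),pc(H[k]))
k=ok&(H>30)&(H<60)&(V>130)&(V<210)&(im.max(2)<90); print("tab V",pc(V[k]),"U",pc(U[k]),pc(H[k]),k.sum())
k=ok&(H>49)&(H<60)&(V>130)&(V<210)&(im.max(2)<90); print("tabtop V",pc(V[k]),"U",pc(U[k]),pc(H[k]),k.sum())
E
```

```text
t 11.62 p [ 0.4899 -0.1217  0.2029] R [[-0.965, 0.133, 0.226], [0.042, 0.928, -0.371], [-0.259, -0.348, -0.901]] F [ 0.1  -0.22 -0.05] gap 0.0342
uvh [ 73.7  75.6 138.2] F uvn [ 0.1   0.17 -0.15]
t 11.67 p [ 0.4896 -0.1218  0.2023] R [[-0.965, 0.133, 0.225], [0.042, 0.928, -0.37], [-0.258, -0.348, -0.901]] F [ 0.84 -0.09 -0.1 ] gap 0.0345
floor [-1.8 -1.3 -0.4  0.5  1. ]
plate U [ 0.1  4.4 40.4 81.6 86.7] V [ 0.4  5.1 46.4 83.6 87.9] H [ 7.9  8.6  9.5 10.4 11. ] 5414
bar U [14.  18.8 41.1 67.4 72.9] V [38.8 40.  44.8 49.5 50.6] [37.9 40.1 41.4 42.3 42.8]
keeper V [161.3 162.9 173.3 183.2 185.2] U [ 21.4  27.3  56.6  88.3 121.9] [12.1 12.7 13.6 14.5 15.1]
tab V [159.1 159.5 160.  165.3 168.4] U [ 88.7  89.1  98.3 114.1 117.5] [30.9 32.9 43.6 53.1 54.5] 383
tabtop V [159.1 159.5 160.  164.7 168.4] U [ 88.9  89.2  98.2 112.7 116.9] [49.1 49.8 52.1 54.3 55. ] 112
```

```bash
python3 - <<'E'
from kin import *
q=r.observe()["qpos"]; print(q)
print(spot(.104,.2,.12),spot(.104,.11,.024))
for k in (90,180,270):
    Rt=RT*R.from_rotvec([0,0,np.radians(k)])
    Q=q; 
    for nm,P in (("a",spot(.104,.2,.14)),("b",spot(.104,.2,.024)),("c",spot(.104,.1,.024)),("d",spot(.104,.12,.14))):
        Q,e=follow(Q,P,Rt,25); print(k,nm,Q.round(2),np.abs(e).max().round(4))
E
```

```text
[ 0.43232272  0.67128578 -0.87472611  2.21751324  1.35961068  0.96031377
  0.05362856]
[ 0.50682537 -0.24518705  0.23760094] [ 0.54023637 -0.19712259  0.11974716]
90 a [ 0.78  0.63 -1.    2.08  1.29  0.96  2.04] 0.0
90 b [ 0.76  0.85 -0.89  2.08  1.57  0.94  1.88] 0.0
90 c [ 0.56  0.92 -0.89  2.12  1.6   1.04  1.63] 0.0
90 d [ 0.6   0.69 -1.    2.12  1.32  1.04  1.82] 0.0
180 a [ 0.72  0.59 -0.88  2.08  1.26  0.88  0.49] 0.0
180 b [ 0.7   0.81 -0.78  2.08  1.56  0.85  0.3 ] 0.0
180 c [ 0.51  0.88 -0.79  2.12  1.6   0.95  0.05] 0.0
180 d [ 0.55  0.65 -0.89  2.12  1.3   0.95  0.27] 0.0
270 a [ 0.65  0.56 -0.75  2.08  1.23  0.8  -1.05] 0.0
270 b [ 0.64  0.77 -0.65  2.08  1.55  0.76 -1.28] 0.0
270 c [ 0.45  0.85 -0.68  2.13  1.6   0.86 -1.53] 0.0
270 d [ 0.48  0.61 -0.77  2.12  1.28  0.87 -1.28] 0.0
```

```bash
echo "R3=RT*R.from_rotvec([0,0,1.5*np.pi])" >> h.py; python3 - <<'E'
from h import *
print(move(spot(.104,.195,.13),R3))
E
```

```text
(array([-2.000e-02,  4.000e-02,  8.993e+01]), array([ -3.09, -11.95,   0.77]), 11.6667)
```

Request:
drive_tool:
  motion:
    - [[0,0,7,-0.6,-2,0,0],[0,0,14,-1.2,-4,0,0],[0,0,21,-1.8,-6,0,0],[0,0,28,-2.4,-8,0,0],[0,0,35,-3.1,-10,0,0]]
  newtons: 20

```text
time_s: 12.08
ee_pos: [0.5052, -0.218, 0.2437]
orientation: [0.962, 2.595, -0.394]
wrist_force: [0.5, -0.2, -0.4]
finger_gap: -0.0002
```

Request:
drive_tool:
  motion:
    - [[0,0,7,0,0,0,0],[0,0,14,0,0,0,0],[0,0,21,0,0,0,0],[0,0,28,0,0,0,0],[0,0,35,0,0,0,0]]

```text
time_s: 12.5
ee_pos: [0.5043, -0.2192, 0.2418]
orientation: [1.676, 2.142, -0.226]
wrist_force: [-0.5, 0.2, 0.5]
finger_gap: 0.0002
```

```bash
python3 - <<'E'
from h import *
st();uvh();print(move(spot(.104,.195,.13),R3))
E
```

```text
t 12.5 p [ 0.5043 -0.2192  0.2418] R [[-0.193, 0.957, 0.217], [0.891, 0.264, -0.371], [-0.412, 0.122, -0.903]] F [-0.53  0.23  0.5 ] gap 0.0002
uvh [101.6 177.7 134. ] F uvn [-0.4   0.03  0.65]
(array([-4.200e-01,  1.000e-02,  1.919e+01]), array([-1.71, -0.34,  0.4 ]), 12.5)
```

Request:
drive_tool:
  motion:
    - [[-0.1,0,7,-0.6,-0.1,0.1,0],[-0.3,0,14,-1.2,-0.3,0.3,0],[-0.4,0,19.2,-1.6,-0.3,0.4,0],[-0.4,0,19.2,-1.6,-0.3,0.4,0]]

```text
time_s: 12.83
ee_pos: [0.5042, -0.2379, 0.2428]
orientation: [2.0, 1.817, -0.123]
wrist_force: [-0.7, 0.7, 0.9]
finger_gap: -0.0
```

Request:
drive_tool:
  motion:
    - [[0,0,0,0,0,0,0],[0,0,0,0,0,0,0]]

```text
time_s: 13.0
ee_pos: [0.5036, -0.2384, 0.2416]
orientation: [2.0, 1.82, -0.126]
wrist_force: [0.7, 0.1, -0.4]
finger_gap: -0.0003
```

```bash
python3 - <<'E'
from h import *
st();uvh();print(move(spot(.104,.194,.06),R3))
im,D,W=wdep();cv2.imwrite('pics/w8.png',im)
im,d=vision.get_image('top');cv2.imwrite('pics/t8.png',cv2.resize(im[150:250,250:370],None,fx=5,fy=5))
E
```

```text
t 13.0 p [ 0.5036 -0.2384  0.2416] R [[0.134, 0.967, 0.217], [0.928, -0.045, -0.371], [-0.349, 0.251, -0.903]] F [ 0.67  0.14 -0.37] gap -0.0003
uvh [101.6 195.5 126.9] F uvn [ 0.54 -0.34 -0.44]
(array([-0.4 ,  0.1 , -0.11]), array([0.16, 0.29, 6.69]), 13.0)
```

View pics/w8.png

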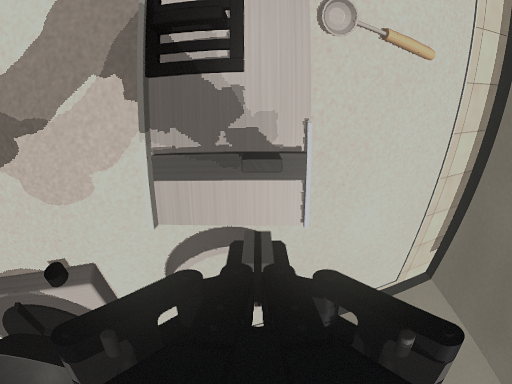

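Request:
drive_tool:
  motion:
    - [[-0.4,0,0,0,0.3,3,0],[-0.4,0,0,0,0.3,6,0],[-0.4,0,0,0,0.3,8,0],[-0.4,0,0,0,0.3,9.5,0],[-0.4,0,0,0,0.3,10.1,0]]

```text
time_s: 13.52
ee_pos: [0.5284, -0.2759, 0.1495]
orientation: [1.996, 1.819, -0.12]
wrist_force: [-0.1, -0.6, 0.4]
finger_gap: 0.0003
```

Request:
drive_tool:
  motion:
    - [[0,0,0,0,0,0,0],[0,0,0,0,0,0,0]]

```text
time_s: 13.68
ee_pos: [0.5283, -0.2755, 0.1493]
orientation: [1.996, 1.821, -0.121]
wrist_force: [0.1, -0.2, -0.2]
finger_gap: -0.0003
```

```bash
python3 - <<'E'
from h import *
st();uvh();print(move(spot(.104,.180,.026),R3))
E
```

```text
t 13.68 p [ 0.5283 -0.2755  0.1493] R [[0.132, 0.966, 0.222], [0.928, -0.042, -0.37], [-0.348, 0.255, -0.902]] F [ 0.12 -0.16 -0.19] gap -0.0003
uvh [103.3 194.6  24.4] F uvn [ 0.08  0.07 -0.26]
(array([-0.12,  0.02, -0.02]), array([ 1.46,  0.07, -0.16]), 13.6833)
```

Request:
drive_tool:
  motion:
    - [[0,0,0,0.4,0,0,0],[0,0,0,0.8,0,0,0],[0,0,0,1.0,0,0,0],[0,0,0,1.2,0,0,0]]

```text
time_s: 14.02
ee_pos: [0.5303, -0.2635, 0.1458]
orientation: [1.994, 1.821, -0.119]
wrist_force: [0.2, 0.5, -0.5]
finger_gap: -0.0001
```

```bash
python3 -c "
from h import *
uvh()"
```

```text
uvh [103.8 182.   25.1] F uvn [ 0.02 -0.69 -0.26]
```

Request:
drive_tool:
  motion:
    - [[0,0,0,0.2,0,0,0],[0,0,0,0.4,0,0,0],[0,0,0,0.6,0,0,0],[0,0,0,0.8,0,0,0]]

```text
time_s: 14.35
ee_pos: [0.5313, -0.2566, 0.1433]
orientation: [1.994, 1.82, -0.12]
wrist_force: [-1.6, -1.0, 3.3]
finger_gap: 0.0004
```

```bash
python3 -c "
from h import *
uvh()"
```

```text
uvh [103.8 174.6  25.2] F uvn [-0.64  2.24  2.95]
```

Request:
drive_tool:
  motion:
    - [[0,0,0,0.3,0,-0.05,0],[0,0,0,0.6,0,-0.1,0],[0,0,0,0.9,0,-0.1,0],[0,0,0,1.2,0,-0.1,0],[0,0,0,1.5,0,-0.1,0]]

```text
time_s: 14.77
ee_pos: [0.533, -0.2421, 0.1387]
orientation: [1.994, 1.82, -0.121]
wrist_force: [0.0, -3.7, -0.7]
finger_gap: 0.0003
```

```bash
python3 -c "
from h import *
uvh()"
```

```text
uvh [103.7 159.3  26.1] F uvn [ 0.02  3.22 -1.99]
```

Request:
drive_tool:
  motion:
    - [[0,0,0,0.3,0,0,0],[0,0,0,0.6,0,0,0],[0,0,0,0.9,0,0,0],[0,0,0,1.2,0,0,0],[0,0,0,1.5,0,0,0]]

```text
time_s: 15.18
ee_pos: [0.535, -0.2279, 0.1333]
orientation: [1.994, 1.82, -0.121]
wrist_force: [-0.8, -3.2, 0.5]
finger_gap: 0.0005
```

```bash
python3 -c "
from h import *
uvh();im,D,W=wdep();cv2.imwrite('pics/w9.png',im)"
```

```text
uvh [103.7 144.   26. ] F uvn [-0.52  3.28 -0.52]
```

View pics/w9.png

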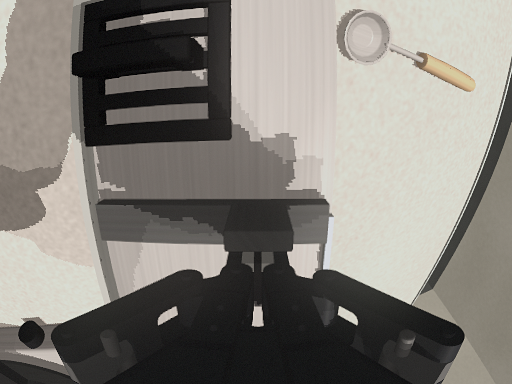

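```bash
cat >> h.py <<'E'
def keep():
    im,D,W=wdep(); U,V,H=W[...,0],W[...,1],W[...,2]
    ok=(D>0)&(U>10)&(U<85)&(abs(H-14)<3)&(V>88)&(V<200)
    print("keeper V",np.percentile(V[ok],[1,5,50,95,99]).round(1),ok.sum(),"plate V max",np.percentile(V[(D>0)&(U>0)&(U<90)&(abs(H-10)<2)&(V<98)&(im.max(2)<80)],[98,99]).round(1)); return im
E
python3 -c "
from h import *
keep();uvh()"
```

```text
keeper V [123.2 123.8 134.5 146.3 147.4] 4671 plate V max [88.1 88.6]
uvh [103.7 143.1  26.1] F uvn [ 0.32  0.87 -0.39]
```

Request:
drive_tool:
  motion:
    - [[0,0,0,0.3,0,0,0],[0,0,0,0.7,0,0,0],[0,0,0,1.1,0,0,0],[0,0,0,1.4,0,0,0],[0,0,0,1.7,0,0,0]]

```text
time_s: 15.7
ee_pos: [0.5373, -0.2109, 0.1271]
orientation: [1.994, 1.822, -0.119]
wrist_force: [-0.5, -2.8, 0.9]
finger_gap: 0.0004
```

Request:
drive_tool:
  motion:
    - [[0,0,0,0.2,0,0,0],[0,0,0,0.5,0,0,0],[0,0,0,0.7,0,0,0],[0,0,0,0.9,0,0,0]]

```text
time_s: 16.03
ee_pos: [0.5385, -0.2023, 0.1238]
orientation: [1.994, 1.822, -0.12]
wrist_force: [-1.0, -2.2, 0.6]
finger_gap: 0.0002
```

```bash
python3 -c "
from h import *
uvh();keep();uvh()"
```

```text
uvh [103.6 116.4  26.1] F uvn [-0.73  2.43 -0.01]
keeper V [ 96.6  97.1 107.9 119.7 120.8] 4670 plate V max [96.2 96.8]
uvh [103.6 115.9  26.2] F uvn [-0.58  1.56 -1.  ]
```

Request:
drive_tool:
  motion:
    - [[0,0,0,0.2,0,0,0],[0,0,0,0.35,0,0,0],[0,0,0,0.5,0,0,0],[0,0,0,0.5,0,0,0]]

```text
time_s: 16.42
ee_pos: [0.5393, -0.1966, 0.1218]
orientation: [1.994, 1.824, -0.118]
wrist_force: [0.3, -1.6, -0.3]
finger_gap: 0.0002
```

```bash
python3 -c "
from h import *
uvh()"
```

```text
uvh [103.6 110.4  26.2] F uvn [ 0.26  1.36 -0.92]
```

Request:
drive_tool:
  motion:
    - [[0,0,0,0.1,0,0,0],[0,0,0,0.1,0,0,0]]

```text
time_s: 16.58
ee_pos: [0.5395, -0.1955, 0.1213]
orientation: [1.994, 1.824, -0.118]
wrist_force: [-0.1, -1.9, -0.4]
finger_gap: 0.0001
```

```bash
python3 -c "
from h import *
uvh()"
```

```text
uvh [103.6 109.1  26.2] F uvn [-0.1   1.58 -1.07]
```

Request:
drive_tool:
  motion:
    - [[0,0,0,0.1,0,0,0],[0,0,0,0.1,0,0,0]]

```text
time_s: 16.75
ee_pos: [0.5395, -0.1952, 0.1212]
orientation: [1.994, 1.823, -0.119]
wrist_force: [-0.5, -3.6, 2.0]
finger_gap: 0.0003
```

```bash
python3 -c "
from h import *
uvh()"
```

```text
uvh [103.6 108.8  26.2] F uvn [0.13 4.11 0.59]
```

Request:
drive_tool:
  motion:
    - [[0,0,0,0.1,0,0,0],[0,0,0,0.1,0,0,0]]

```text
time_s: 16.92
ee_pos: [0.5395, -0.1952, 0.1212]
orientation: [1.993, 1.821, -0.121]
wrist_force: [-0.3, -4.6, 4.0]
finger_gap: 0.0002
```

```bash
python3 -c "
from h import *
uvh()"
```

```text
uvh [103.6 108.8  26.2] F uvn [0.9  5.65 1.97]
```

Request:
drive_tool:
  motion:
    - [[0,0,0,0.12,0,0,0],[0,0,0,0.15,0,0,0]]

```text
time_s: 17.08
ee_pos: [0.5396, -0.1951, 0.1212]
orientation: [1.993, 1.818, -0.124]
wrist_force: [-2.1, -6.0, 5.9]
finger_gap: 0.0002
```

```bash
python3 -c "
from h import *
uvh()"
```

```text
uvh [103.6 108.7  26.2] F uvn [-0.3   7.93  3.54]
```

Request:
drive_tool:
  motion:
    - [[0,0,0,0.16,0,0.02,0],[0,0,0,0.17,0,0.02,0],[0,0,0,0.17,0,0.02,0],[0,0,0,0.17,0,0.02,0]]

```text
time_s: 17.42
ee_pos: [0.5395, -0.1951, 0.1211]
orientation: [1.993, 1.815, -0.127]
wrist_force: [-2.3, -6.1, 6.9]
finger_gap: 0.0001
```

```bash
python3 -c "
from h import *
uvh()"
```

```text
uvh [103.6 108.7  26.1] F uvn [-0.22  8.36  4.54]
```

Request:
drive_tool:
  motion:
    - [[0,0,0,0.17,0,0.03,0],[0,0,0,0.17,0,0.03,0],[0,0,0,0.17,0,0.03,0],[0,0,0,0.17,0,0.03,0]]

```text
time_s: 17.75
ee_pos: [0.5395, -0.1952, 0.121]
orientation: [1.992, 1.812, -0.13]
wrist_force: [-2.6, -5.8, 6.4]
finger_gap: 0.0004
```

```bash
python3 -c "
from h import *
uvh();im=keep();cv2.imwrite('pics/w10.png',im);uvh()"
```

```text
uvh [103.5 108.8  26. ] F uvn [-0.63  7.96  4.16]
keeper V [ 89.   89.6 100.3 112.  113. ] 4620 plate V max [88.9 89.3]
uvh [103.6 108.8  26. ] F uvn [-0.27  9.01  6.08]
```

View pics/w10.png

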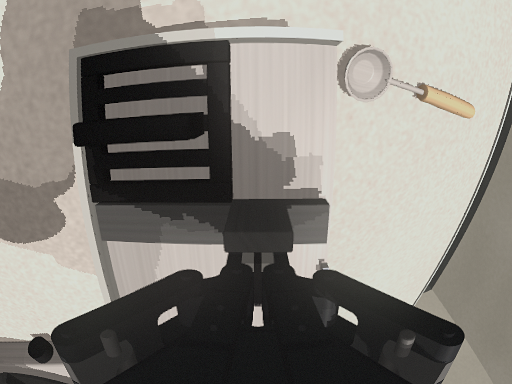

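Request:
drive_tool:
  motion:
    - [[0,0,0,-0.2,0,0,0],[0,0,0,-0.6,0,0,0],[0,0,0,-1.2,0,0,0],[0,0,0,-1.6,0,0,0],[0,0,0,-1.8,0,0,0]]

```text
time_s: 18.22
ee_pos: [0.537, -0.2121, 0.1275]
orientation: [1.993, 1.812, -0.13]
wrist_force: [-0.1, -0.2, 0.1]
finger_gap: 0.0001
```

Request:
drive_tool:
  motion:
    - [[0,0,0,0,0,-2,0],[0,0,0,0,0,-5,0],[0,0,0,0,0,-9,0],[0,0,0,0,0,-12,0],[0,0,0,0,0,-12,0]]

```text
time_s: 18.63
ee_pos: [0.5125, -0.1628, 0.2402]
orientation: [1.986, 1.812, -0.118]
wrist_force: [-1.5, 0.1, 0.3]
finger_gap: -0.0
```

Request:
drive_tool:
  motion:
    - [[0,0,0,0,0,0,0],[0,0,0,0,0,0,0],[0,0,0,0,0,0,0]]

```text
time_s: 18.88
ee_pos: [0.5122, -0.1633, 0.2394]
orientation: [1.987, 1.813, -0.119]
wrist_force: [-0.2, 0.2, -0.1]
finger_gap: 0.0
```

```bash
python3 - <<'E'
from h import *
st();uvh()
im,D,W=wdep();cv2.imwrite('pics/w11.png',im); U,V,H=W[...,0],W[...,1],W[...,2]
pc=lambda a:np.percentile(a,[2,10,50,90,98]).round(1)
ok=(D>0)&(U>-10)&(U<160)&(V>-10)&(V<245)
t=ok&(abs(H-10)<3)&(V<88)&(U<95)&(im.max(2)<80); print("plate U",pc(U[t]),"V",pc(V[t]),pc(H[t]))
b=ok&(H>38)&(H<47)&(V<80)&(im.max(2)<80); print("bar U",pc(U[b]),"V",pc(V[b]))
k=ok&(abs(H-14)<2)&(V>84)&(V<140)&(U>10)&(U<88); print("keeper V",pc(V[k]))
k=ok&(abs(H-14)<2)&(V>84)&(V<140)&(U>125)&(U<145); print("keeper V far",pc(V[k]))
im,d=vision.get_image('top');cv2.imwrite('pics/t11.png',im)
a=cv2.imread('pics/top0.png'); df=cv2.absdiff(a,im).max(2)
cv2.imwrite('pics/t11c.png',cv2.resize(im[80:330,60:480],None,fx=1.8,fy=1.8))
E
```

```text
t 18.88 p [ 0.5122 -0.1633  0.2394] R [[0.135, 0.964, 0.23], [0.925, -0.039, -0.378], [-0.355, 0.264, -0.897]] F [-0.2   0.18 -0.07] gap 0.0
uvh [106.3 123.9 150.7] F uvn [-0.22 -0.17  0.05]
plate U [-0.7  4.5 47.3 83.7 87.7] V [ 0.3  4.7 38.7 82.6 86.9] [ 7.9  8.6  9.6 10.5 11.2]
bar U [14.8 20.3 45.  68.4 73.4] V [38.7 39.7 44.5 49.3 50.3]
keeper V [ 89.3  91.2 100.9 110.8 112.8]
keeper V far [ 89.3  91.2 100.8 110.7 112.6]
```

View pics/w11.png

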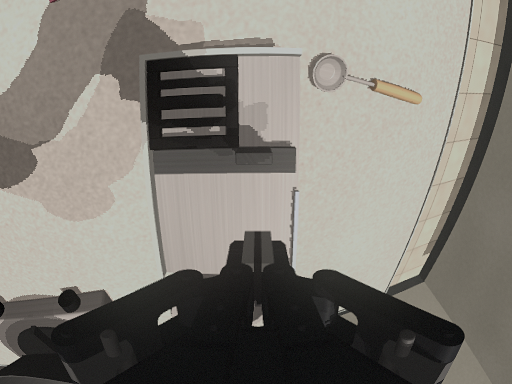

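View pics/t11c.png

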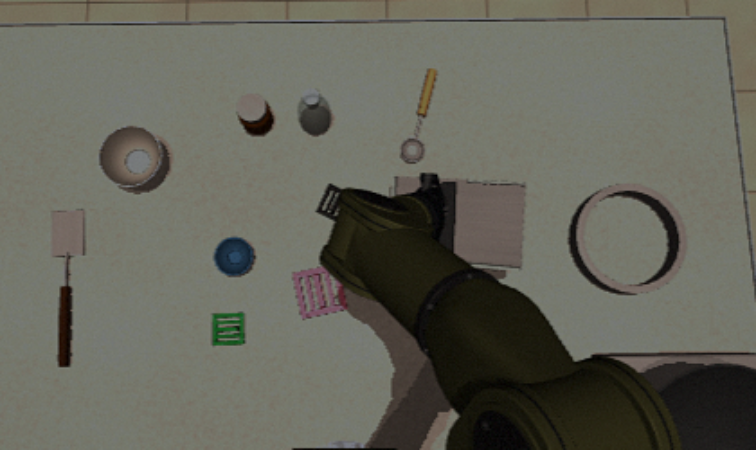

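```bash
python3 -c "
from h import *
st(); print(order.sign_off())"
```

```text
t 18.98 p [ 0.5119 -0.1635  0.2389] R [[0.135, 0.964, 0.229], [0.925, -0.04, -0.378], [-0.355, 0.263, -0.897]] F [-0.06 -1.05 -0.12] gap -0.0001
the job is handed in; nothing more can be done
None
```

I handed the job in at 19 s, and the final checks all look right. The hand-in gives no verdict, so these are my own measurements.

**Placing:** I lifted the larger dark trivet by its bar and set it flat and square on the tray at about u ≈ 75 mm, v ≈ 74 mm, pressing with about 13 N. I let go and pulled the fingers clear, and it slid home by itself.

**Keeper:** I pushed it down by its tab until it met the trivet. The push, read at the wrist, was 8–10 N for most of a second, with a last reading of about 11 N. I then backed off.

**Last checks:**
- **Trivet:** the bar centre is at about u 44.5 mm, v 44.5 mm, flat on the tray. Home is 45 mm for both.
- **Keeper:** the lower face is at about v 89.5 mm, level with the trivet's upper edge, from one end to the other. I measured this with the camera at about 1 mm accuracy, not from the joint itself.
- **Bystanders:** all seven look unmoved in the last top view, which I compared by eye.
- **Robot:** it is standing clear of everything and reads about zero force.

**What went wrong on the way:** the first approach to the drainer ran into two wrist joint limits above the tray. The trivet was still off the floor then. I backed off, turned the tool half a turn and approached again.

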